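# Put the drying canister into service

### The arm

A 6-joint arm with a two-finger parallel gripper is mounted at the origin on a cart in front of the work surface, level with it; the furniture and walls round the work are solid. World frame = base frame: x ahead of the robot, y to its left, z up, the work surface at z = 0. Lengths are in m, angles in rad, forces in N, time in s.
With the tool pointing down it reaches from about 0.3 to 0.775 m from the base axis. Payload 14.6 kg.
Tool frame: the origin (TCP) lies at the very end of the fingers, on their centre line; the grasp point (between the pads) lies 19 mm behind it; x points along the fingers, y is the direction in which the jaws open and shut, and the axes are right-handed (so a half turn about x gives the same grasp; the last joint's range is limited). The gripper opens to 94 mm and grips with 3 to 60 N. Pads are 16 mm wide; open, the fingers measure 119 mm over their backs; the gripper's body (75 mm by 177 mm) begins 78 mm behind the grasp point.
Start: joints at [1.197, 0.3, 1.521, -0, 1.321, -0.067], TCP at [0.166, 0.524, 0.167] pointing down, gripper open.
Joint ranges: [-3.03, 3.03], [-0.79, 2.21], [0.23, 2.52], [-1.04, 4.18], [0, 3.07], [-2.55, 2.55]. Speed limits (rad/s): [2.22, 2.22, 2.57, 3.14, 3.14, 3.14].

### API

Orientations are given as [roll, pitch, yaw] about the fixed x, y, z axes, in that order (R = Rz(yaw) Ry(pitch) Rx(roll)).
In Python, from station import ctrl, viewer, hand_in gives the robot as it stands. The module is installed in compiled form; this text tells all that it offers.
- The arm moves only by the tool play_rows, never from a script. Its argument "deltas" is a list that holds one entry, the list of rows, each a list of 7 numbers: the shift along the tool's x, y, z in mm, then the turn, a rotation vector about the tool's x, y, z in rad, then the finger opening in mm, from 0 to 94. In form: [[[dx, dy, dz, ax, ay, az, gripper], ...]]. A call has 1 to 10 rows; each row shifts and turns the commanded pose from where the row before left it, along the tool's axes as they then stand; what a row does not reach is not made up. A row lasts 1/10 s, in which the tool goes at most 50 mm and 8.59 degrees, less where a joint would pass 70% of its speed; a pose out of reach is approached as far as the arm can. A call with a gripper value outside its range is refused whole. The fingers move at their own pace and stop on an object; "grip_force" is the grip in N (left out, the last holds). Time passes only in rows, so rows that do not move let the fingers close. It gives the time, the measured TCP pose, the force and the opening at its end, in the units of the state.
- ctrl.get_obs(): the state, without advancing time (a new reading comes with each control period).
- viewer.camera(name): name is "side" or "top"; returns a dict with "img" (384x512x3 uint8, red, green, blue), "fx", "fy", "cx", "cy" (pixels), "distortion" ([k1, k2, p1, p2, k3] as OpenCV has them; the pictures are not rectified), "rvec" (rotation vector, rad) and "tvec" (3), from world to camera coordinates, as OpenCV has them. Camera axes: x right, y down, z forward; pixel columns grow to the right and rows downward; lengths in m; the calibration is good to about 2 mm. A picture is of the moment at which its call begins. There is no depth.
- hand_in(): hands the job in, once; it reports no verdict.
The state is a dict: "time_s": time; "qpos": joint angles; "joint_vel": joint speeds; "tau": joint torques, N m; "ee_pos": TCP position; "eef_rot": TCP orientation; "force": force on the tool from outside, world axes, zero at the start; "moment": the same for the moment, N m; "grip_width": finger opening in m.
Only numpy, scipy, OpenCV 4.12 (cv2) and the standard library are available. Lean on these libraries where they do the work, as an engineer would, in place of code of your own. Each camera call takes 0.05 s, during which the arm holds its last target.

### The job

Start the drying canister's service run: twist the timer's spring-return knob clockwise to its stop and let it spring back by itself. Then take the nested pair of lids by the inner lid's pull knob and, without letting the pair come apart or dropping it, lower both together onto the open canister until the inner lid is fully home, and let go of the pull knob. Finally lift the outer lid alone straight up until it is wholly clear above the pull knob, leaving the inner lid seated, and finish while holding the outer lid there in the air; leave the other things on the bench where they are.

Things in the scene. Friction and masses are not known exactly. Their poses are not given: they have to be found in the camera images.
- station: drying station, fixed to the bench: grey base plate 120 (x) x 250 (y) x 12 mm, origin at the centre of its underside, z up. An open round steel canister stands on it at local (0, +65) mm; a white timer housing, 92 x 92 mm, top 45 mm above the bench, at local (0, -65) mm, carries the grey knob
- timer_knob (a joint): turn of the timer knob about its vertical axis: 0 at rest, grows clockwise seen from above to 1.2 rad at the stop; a spring (0.02 N m at rest, 0.09 N m at the stop) turns it back to 0 when released
- knob_grip (a point): on the knob's axis, 64 mm above the bench, fixed to the station (does not turn). The knob: disc of radius 20 mm, top 52 mm above the bench, and on it a bar grip 36 mm long, 12 mm wide, 24 mm tall, top 76 mm above the bench; at rest the bar lies along the station's x axis
- mouth (a point): centre of the canister's mouth at rim height, 62 mm above the bench; fixed to the station. Canister outer radius 42 mm, inner radius 38 mm; the white cartridge in it reaches 24 mm below the rim
- seat (a point): on the canister's axis, 8 mm below the rim (54 mm above the bench): where the inner lid's origin is when it is fully home; fixed to the station
- inner_lid: aluminium inner lid, 0.25 kg, loose: round plug of radius 35 mm, 8 mm deep, tapering to radius 31 below, fits in the canister's mouth; above it a flange of radius 42 mm, 4 mm thick, rests on the rim. Origin: centre of the plug's underside, z up; flange underside 8, top 12 mm above it. At the start it stands on the bench under the outer lid
- pull_knob (a point): middle of the inner lid's cylindrical pull knob, 56 mm above the inner lid's origin. Knob radius 8 mm, from 44 to 68 mm above that origin, on a stem of radius 6 mm; it stands up through the outer lid's bore, 28 mm out of the crown. Lifting it carries both lids
- outer_lid: grey plastic outer lid, 0.12 kg, loose, lying on the inner lid's flange with 4 mm of sideways play: round plate of radius 49 mm, 4 mm thick, a skirt (inner radius 46) hanging 10 mm below it, a crown on top. Origin: centre of the plate's underside, z up, 12 mm above the inner lid's origin when nested. Not fastened to the inner lid
- crown (a point): middle of the outer lid's crown, 16 mm above the outer lid's origin: hollow round collar to grip, outer radius 24 mm, 24 mm tall (4 to 28 mm above that origin), bore of radius 13 mm through crown and plate. Lifting it takes the outer lid alone
- weight: steel test weight, 38 mm across, 58 mm tall, near the lids; bystander; origin at the centre of its underside
- tape_narrow: white roll of tape lying flat, 80 mm across, 20 mm tall, near the lids; bystander; origin at the centre of its underside
- tin: small round grey tin with a white lid, 56 mm across, 41 mm tall, behind the station; bystander; origin at the centre of its underside
- small_roll: small white roll lying flat, 58 mm across, 26 mm tall, behind the station; bystander; origin at the centre of its underside
Mind the look-alikes: they are no part of the job. Several things look just like the outer_lid: the one meant starts farthest to the robot's left.

How it is judged:
By the outcome, as a careful person would: the job done as asked, in the order asked, and still so for the second after the job is handed in, while the arm keeps its last pose, push and grip.
It also fails if it takes over 69 s, if anything falls off the work surface, if the arm or the gripper's body presses on something with over 40 N, if the wrist force passes 120 N, or if a joint passes its speed limit or range.

## Working session

There is one attempt and no reset: what is moved stays moved. The work goes in short steps, Python scripts to look and compute and a tool call to move; the robot and the scene stay as the last step left them, time stands still between calls to the robot, and variables do not carry over. Pictures are saved under pics/ and viewed, and the job is handed in when it is done.

Besides the shell and the picture viewer there is one more tool, called after "Emit:" in YAML: its name, and indented under it one key for each argument. play_rows: Moves the arm, as the interface text tells. Its arguments: {"type":"object","properties":{"deltas":{"type":"array","items":{"type":"array","items":{"type":"array","items":{"type":"number"}}}},"grip_force":{"type":"number"}},"required":["deltas"]}

```bash
mkdir -p pics
cat > h.py <<'E'
import numpy as np,cv2
from station import ctrl,viewer,hand_in
from scipy.spatial.transform import Rotation as R
def cam(n,save=None):
    c=viewer.camera(n)
    if save: cv2.imwrite('pics/%s.png'%save,c['img'][:,:,::-1])
    return c
def K(c): return np.array([[c['fx'],0,c['cx']],[0,c['fy'],c['cy']],[0,0,1]]),np.array(c['distortion'],float)
def proj(c,P):
    k,d=K(c); return cv2.projectPoints(np.array(P,float).reshape(-1,1,3),np.array(c['rvec'],float),np.array(c['tvec'],float),k,d)[0].reshape(-1,2)
def ray(c,uv,z):
    k,d=K(c); u=cv2.undistortPoints(np.array(uv,float).reshape(-1,1,2),k,d).reshape(-1,2)
    Rm=cv2.Rodrigues(np.array(c['rvec'],float))[0]; o=-Rm.T@np.array(c['tvec'],float).reshape(3)
    D=np.c_[u,np.ones(len(u))]@Rm
    return o+D*((z-o[2])/D[:,2])[:,None]
E
python3 - <<'E'
from h import *
o=ctrl.get_obs(); print(o)
for n in('top','side'):
    c=cam(n,n+'0'); Rm=cv2.Rodrigues(np.array(c['rvec'],float))[0]; print(n,-Rm.T@np.array(c['tvec']).reshape(3),Rm[2],c['fx'],c['distortion'])
E
```

```text
{'time_s': 0.0, 'qpos': array([ 1.19742573e+00,  3.00510900e-01,  1.52160546e+00, -1.87194457e-05,
        1.32069841e+00, -6.66042422e-02]), 'joint_vel': array([ 1.90919989e-03, -4.22284916e-04,  5.44563388e-05,  3.46920679e-04,
        5.03035454e-04, -1.98299325e-03]), 'tau': array([ 2.99015795e-03, -5.31788242e+01, -3.52755976e+01,  7.09837954e-02,
        2.42261623e-02, -4.22737446e-05]), 'ee_pos': array([0.16598077, 0.52402069, 0.16655422]), 'eef_rot': array([-1.62256573,  1.56957407, -1.92932744]), 'force': array([0.067     , 0.51491587, 0.43069842]), 'moment': array([-0.01282885, -0.0268286 , -0.05738626]), 'grip_width': 0.09414825726697643}
top [ 0.48441161 -0.03611023  0.95443511] [ 0.0900822   0.00909006 -0.99589285] 356.9405257954452 [0.00271026 0.         0.         0.         0.        ]
side [0.30328752 0.58407305 1.05707357] [ 0.2273633  -0.51156255 -0.82861914] 464.0622644533641 [-0.04372269  0.          0.          0.          0.        ]
```

```bash
ls pics
```

```text
side0.png
top0.png
```

View pics/top0.png

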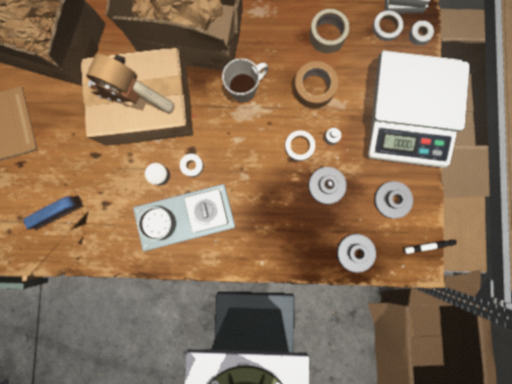

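View pics/side0.png

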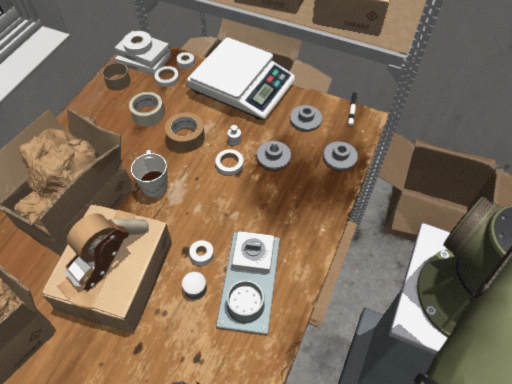

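Run:
```python
from h import *
a=cv2.imread('pics/top0.png');b=cv2.imread('pics/side0.png')
x=cv2.resize(a[120:280,280:440],(400,400),interpolation=2);y=cv2.resize(b[90:250,220:380],(400,400),interpolation=2)
cv2.imwrite('pics/crop1.png',np.hstack([x,y]))
x=cv2.resize(a[150:260,125:245],(436,400),interpolation=2);y=cv2.resize(b[225:335,200:300],(364,400),interpolation=2)
cv2.imwrite('pics/crop2.png',np.hstack([x,y]))
```

```text
(no output)
```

View pics/crop1.png

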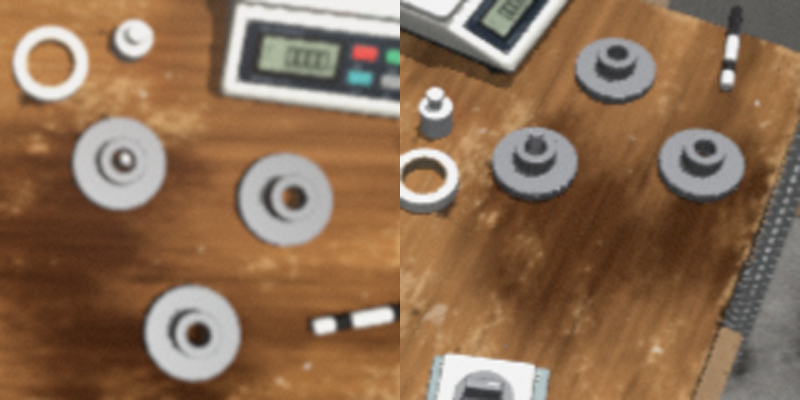

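View pics/crop2.png

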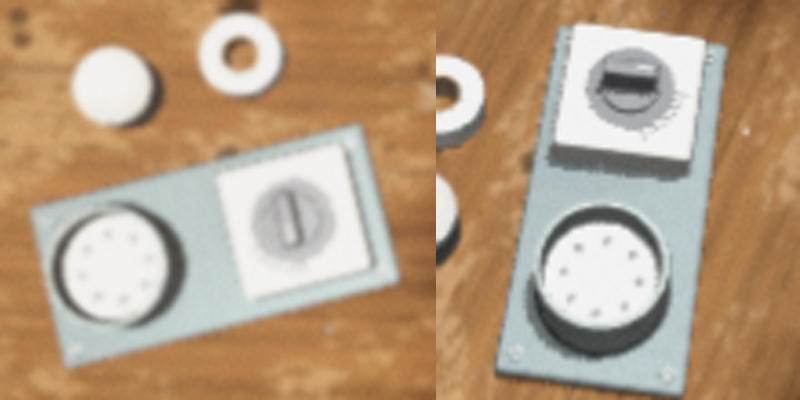

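Lid candidates in the top view are (328,185), (394,199) and (357,253). The one at (328,185) is farthest left, and in the crops it is the only one with a bright pull knob in its bore. I choose that one. Next I measure.

```bash
cat > meas.py <<'E'
from h import *
T=cv2.imread('pics/top0.png');S=cv2.imread('pics/side0.png')
ct=viewer.camera('top');cs=viewer.camera('side')
def plate(img,roi):
    hsv=cv2.cvtColor(img,cv2.COLOR_BGR2HSV); m=cv2.inRange(hsv,(80,15,110),(110,80,230))
    k=np.zeros_like(m); x0,y0,x1,y1=roi; k[y0:y1,x0:x1]=255; m&=k
    cs_,_=cv2.findContours(m,cv2.RETR_EXTERNAL,2); return np.vstack([c for c in cs_ if cv2.contourArea(c)>30])
for c,img,roi,n in((ct,T,(125,170,245,255),'top'),(cs,S,(205,222,290,338),'side')):
    p=plate(img,roi).reshape(-1,2); h=cv2.convexHull(p).reshape(-1,2).astype(float)
    w=ray(c,h,0.012)[:,:2]*1000
    (cx,cy),(a,b),ang=cv2.minAreaRect(w.astype(np.float32))
    bx=cv2.boxPoints(((cx,cy),(a,b),ang)); print(n,'plate',cx,cy,a,b,ang)
def circ(img,c,box,z,lo,hi,n,inv=False):
    x0,y0,x1,y1=box; hsv=cv2.cvtColor(img,cv2.COLOR_BGR2HSV); m=cv2.inRange(hsv,lo,hi)
    k=np.zeros_like(m);k[y0:y1,x0:x1]=255;m&=k
    q,_=cv2.findContours(m,cv2.RETR_EXTERNAL,2);q=max(q,key=cv2.contourArea)
    w=ray(c,cv2.convexHull(q).reshape(-1,2).astype(float),z)[:,:2]*1000
    e=cv2.fitEllipse(w.astype(np.float32)); print(n,np.round(e[0],1),np.round(e[1],1))
g=((0,0,90),(180,40,225))
for nm,bt,bs in(('A',(305,162,351,208),(252,136,296,172)),('B',(370,176,416,222),(286,100,326,134)),('C',(332,228,380,276),(318,138,362,174))):
    circ(T,ct,bt,.016,*g,'lid'+nm+' top'); circ(S,cs,bs,.016,*g,'lid'+nm+' side')
E
python3 meas.py
```

```text
top plate 484.2892150878906 219.51766967773438 109.84070587158203 152.25888061523438 16.51311492919922
side plate 496.4994201660156 178.81399536132812 115.78266906738281 246.9954376220703 16.105064392089844
lidA top [ 592.2 -198.3] [97.1 98.3]
lidA side [ 591.1 -200. ] [97.3 99.4]
lidB top [ 559.1 -372.7] [95.  98.3]
lidB side [ 557.8 -373.7] [96.3 99.2]
lidC top [ 417.4 -275.9] [97.9 99.4]
lidC side [ 416.5 -277. ] [98.2 98.4]
```

```bash
cat >> meas.py <<'E'
print('---')
s=436/120
p=np.array([(32,211),(360,124),(400,285),(68,368)])/s+[125,150]
w=ray(ct,p,.012)[:,:2]*1000; print('corners',w.round(1),w.mean(0),[np.linalg.norm(w[i]-w[i-1]) for i in range(4)])
d=(w[0]+w[3]-w[1]-w[2]); print('yaw',np.degrees(np.arctan2(-d[0],d[1])))
print('knob disc top',ray(ct,[np.array([293,225])/s+[125,150]],.052)*1000)
t=364/100
print('rim side',ray(cs,[np.array([602-436,268])/t+[200,225]],.062)*1000,'knob side',ray(cs,[np.array([630-436,88])/t+[200,225]],.052)*1000)
# model check overlay from candidate pose
cx,cy,yaw=.4965,.1788,np.radians(float(__import__('sys').argv[1]) if len(__import__('sys').argv)>1 else 16.1)
def W(x,y,z): return [cx+x*np.cos(yaw)-y*np.sin(yaw),cy+x*np.sin(yaw)+y*np.cos(yaw),z]
out=[]
th=np.linspace(0,2*np.pi,60)
for c,img,(x0,y0,x1,y1) in((ct,T,(125,150,245,260)),(cs,S,(200,225,300,335))):
    f=5;im=cv2.resize(img[y0:y1,x0:x1],None,fx=f,fy=f,interpolation=2)
    L=[([W(a,b,.012) for a,b in((-.06,-.125),(.06,-.125),(.06,.125),(-.06,.125))],(0,0,255)),
       ([W(.042*np.cos(a),.065+.042*np.sin(a),.062) for a in th],(0,255,0)),
       ([W(.02*np.cos(a),-.065+.02*np.sin(a),.052) for a in th],(255,0,0)),
       ([W(a,-.065+b,.076) for a,b in((-.018,-.006),(.018,-.006),(.018,.006),(-.018,.006))],(0,255,255)),
       ([W(a,-.065+b,.045) for a,b in((-.046,-.046),(.046,-.046),(.046,.046),(-.046,.046))],(255,0,255))]
    for P,col in L: cv2.polylines(im,[np.int32((proj(c,P)-[x0,y0]+.5)*f)],True,col,1)
    cv2.imwrite('pics/ov%d.png'%len(out),im);out.append(im)
print('mouth',W(0,.065,.062),'knob',W(0,-.065,.064))
E
python3 meas.py | sed -n '/---/,$p'; python3 -c "
import cv2,numpy as np
a=cv2.imread('pics/ov0.png');b=cv2.imread('pics/ov1.png')
print(a.shape,b.shape)"
```

```text
---
corners [[517.1 310.7]
 [587.5  74.2]
 [471.2  40.8]
 [405.  277.8]] [495.18876659 175.88852197] [np.float64(116.89342113615344), np.float64(246.69043672592744), np.float64(120.98070688780118), np.float64(246.062657212992)]
yaw 16.086402312138986
knob disc top [[511.13415856 113.48746294  52.        ]]
rim side [[475.59886642 242.31389197  62.        ]] knob side [[512.56731875 117.7086075   52.        ]]
mouth [np.float64(0.47847454753534546), np.float64(0.2412506450202436), 0.062] knob [np.float64(0.5145254524646545), np.float64(0.11634935497975638), 0.064]
(550, 600, 3) (550, 500, 3)
```

View pics/ov0.png

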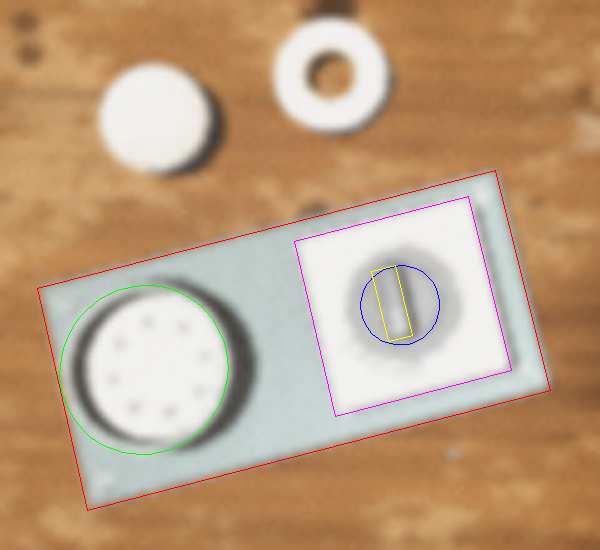

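View pics/ov1.png

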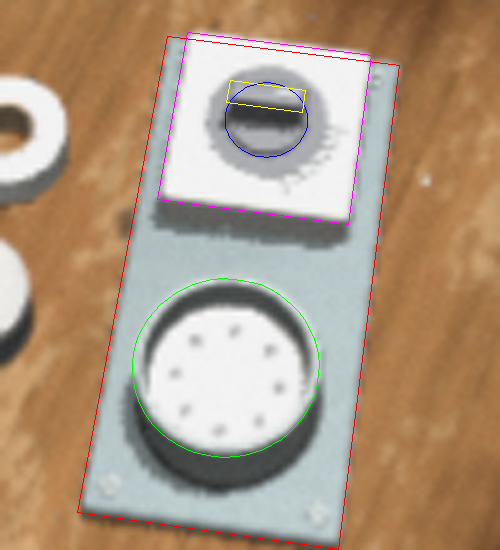

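Run:
```python
from h import *
o=ctrl.get_obs(); M=R.from_euler('xyz',o['eef_rot']).as_matrix(); print(M.round(3))
ct=viewer.camera('top');cs=viewer.camera('side')
print('pull top',ray(ct,[[280+123/2.5,120+160/2.5]],.068)*1000,'side',ray(cs,[[220+136/2.5,90+135/2.5]],.068)*1000)
print('weight',ray(ct,[[333,135]],.05)*1000,'tape',ray(ct,[[300,146]],.02)*1000,'tin',ray(ct,[[156,173]],.041)*1000,ray(ct,[[191,164]],.026)*1000)
yaw=np.radians(16.1);sy=np.array([-np.sin(yaw),np.cos(yaw)])
ty=M[:2,1]; print('ty ang',np.degrees(np.arctan2(*ty[::-1])),'sy ang',np.degrees(np.arctan2(*sy[::-1])), 'q1 knob',np.degrees(np.arctan2(.115,.514)))
d=np.array([.514,.115,.20])-o['ee_pos']; print('d world',d,'tool',M.T@d*1000)
```

```text
[[-0.     0.302  0.953]
 [-0.     0.953 -0.302]
 [-1.    -0.    -0.   ]]
pull top [[ 588.92791538 -194.71266323   68.        ]] side [[ 588.4914629  -194.19656933   68.        ]]
weight [[ 718.40730159 -206.2384172    50.        ]] tape [[ 694.05422271 -124.65866806   20.        ]] tin [[608.34400862 248.06577518  41.        ]] [[636.80970038 161.76611431  26.        ]]
ty ang 72.41901976648613 sy ang 106.10000000000001 q1 knob 12.61140041483276
d world [ 0.34790619 -0.40921123  0.0330353 ] tool [ -32.93763555 -285.02374077  455.25866745]
```

Emit:
play_rows:
  deltas:
    - [[-3, -24, 38, 0, 0, 0, 60], [-3, -24, 38, 0, 0, 0, 60], [-3, -24, 38, 0, 0, 0, 60], [-3, -24, 38, 0, 0, 0, 60], [-3, -24, 38, 0, 0, 0, 60], [-3, -24, 38, 0, 0, 0, 60], [-3, -24, 38, 0, 0, 0, 60], [-3, -24, 38, 0, 0, 0, 60], [-3, -24, 38, 0, 0, 0, 60], [-3, -24, 38, 0, 0, 0, 60]]
  grip_force: 30

```text
time_s: 1.4
ee_pos: [0.4568, 0.1791, 0.1975]
eef_rot: [0.657, 1.57, 0.35]
force: [0.1, 0.6, -0.3]
grip_width: 0.0601
```

Emit:
play_rows:
  deltas:
    - [[-2, -23, 37, 0, 0, 0, 50], [-1, -22, 38, 0, 0, 0, 50], [0, 0, 0, -0.147, 0, 0, 50], [0, 0, 0, -0.147, 0, 0, 50], [0, 0, 0, -0.147, 0, 0, 50], [0, 0, 0, -0.147, 0, 0, 50], [0, 0, 0, 0, 0, 0, 50], [0, 0, 0, 0, 0, 0, 50]]

```text
time_s: 2.2
ee_pos: [0.5138, 0.1152, 0.2002]
eef_rot: [-2.947, 1.571, -2.671]
force: [0.3, 0.5, 0.1]
grip_width: 0.0499
```

```bash
cat > go.py <<'E'
import sys
from h import *
def go(x,y,z,ang=None):
    o=ctrl.get_obs(); M=R.from_euler('xyz',o['eef_rot']).as_matrix()
    print('t',o['time_s'],'p',o['ee_pos'].round(4),'ty',np.degrees(np.arctan2(M[1,1],M[0,1])).round(2),'tilt',M[:,0].round(3),'F',o['force'].round(2),'Mz',o['moment'].round(3),'w',round(o['grip_width'],4),'v',abs(o['joint_vel']).max().round(3))
    print('tool d mm',(M.T@(np.array([x,y,z])-o['ee_pos'])*1000).round(1),'q',o['qpos'].round(2))
if __name__=='__main__': go(*map(float,sys.argv[1:4]))
E
python3 go.py .514 .115 .056
python3 - <<'E'
from h import *
c=cam('top','t1');s=cam('side','s1')
a=cv2.resize(c['img'][130:270,110:260,::-1],None,fx=2.6,fy=2.6);b=cv2.resize(s['img'][200:340,190:340,::-1],None,fx=2.6,fy=2.6)
cv2.imwrite('pics/c3.png',np.hstack([a,b]))
E
```

```text
t 2.2 p [0.5138 0.1152 0.2002] ty 105.86 tilt [-0. -0. -1.] F [0.25 0.55 0.08] Mz [ 0.057  0.004 -0.038] w 0.0499 v 0.006
tool d mm [144.2  -0.3   0.2] q [ 0.15  0.22  1.54 -0.    1.38 -1.7 ]
```

View pics/c3.png

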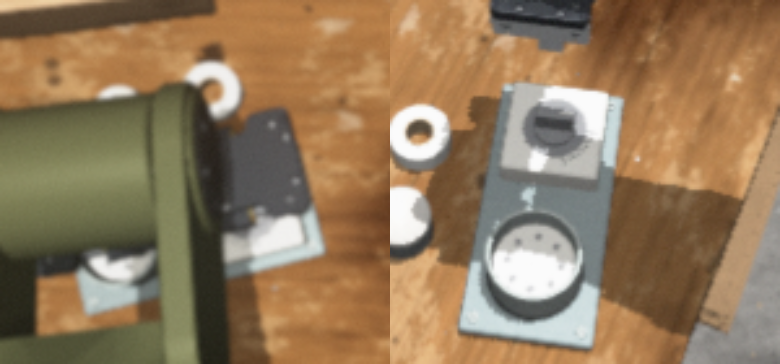

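The gripper is above the timer knob and the station is unobstructed in the side view, with the knob bar at about (553,120) in the crop. I go down over the bar.

Emit:
play_rows:
  deltas:
    - [[30, 0, 0, 0, 0, 0, 50], [30, 0, 0, 0, 0, 0, 50], [30, 0, 0, 0, 0, 0, 50], [25, 0, 0, 0, 0, 0, 50], [20, 0, 0, 0, 0, 0, 50], [9, 0, 0, 0, 0, 0, 50], [0, 0, 0, 0, 0, 0, 50], [0, 0, 0, 0, 0, 0, 50]]

```text
time_s: 3.1
ee_pos: [0.5143, 0.1153, 0.0571]
eef_rot: [-0.096, 1.57, 0.185]
force: [-0.8, -0.4, -0.6]
grip_width: 0.0498
```

```bash
python3 go.py .514 .115 .056
python3 - <<'E'
from h import *
s=cam('side','s2')
cv2.imwrite('pics/c4.png',cv2.resize(s['img'][200:300,200:310,::-1],None,fx=5,fy=5,interpolation=2))
E
```

```text
t 3.1 p [0.5143 0.1153 0.0571] ty 106.07 tilt [ 0.001  0.    -1.   ] F [-0.77 -0.4  -0.56] Mz [ 0.029 -0.021 -0.014] w 0.0498 v 0.011
tool d mm [ 1.1 -0.2 -0.4] q [ 0.15  0.37  1.7   0.    1.07 -1.7 ]
```

View pics/c4.png

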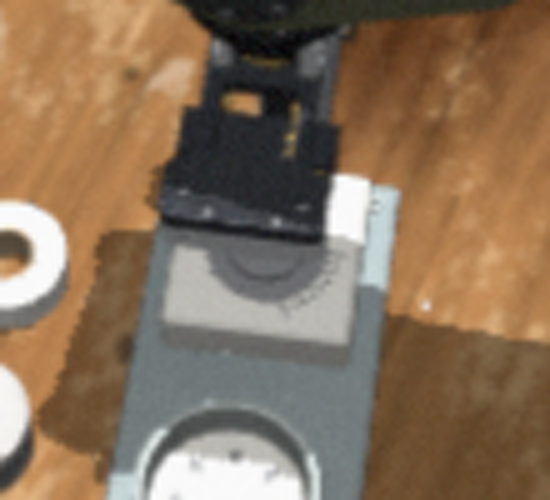

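The open fingers straddle the bar with no contact. The gripper body hides the bar, and the housing sits below it. I close.

Emit:
play_rows:
  deltas:
    - [[0, 0, 0, 0, 0, 0, 20], [0, 0, 0, 0, 0, 0, 14], [0, 0, 0, 0, 0, 0, 8], [0, 0, 0, 0, 0, 0, 4], [0, 0, 0, 0, 0, 0, 4], [0, 0, 0, 0, 0, 0, 4], [0, 0, 0, 0, 0, 0, 4]]
  grip_force: 20

```text
time_s: 3.85
ee_pos: [0.5138, 0.1152, 0.0561]
eef_rot: [2.322, 1.571, 2.603]
force: [0.4, -0.2, 0.3]
grip_width: 0.0042
```

```bash
python3 go.py .514 .115 .056
```

```text
t 3.85 p [0.5138 0.1152 0.0561] ty 106.11 tilt [-0.  0. -1.] F [ 0.41 -0.21  0.3 ] Mz [ 0.044  0.019 -0.038] w 0.0042 v 0.001
tool d mm [ 0.1 -0.3  0.1] q [ 0.15  0.37  1.71  0.    1.07 -1.7 ]
```

Run:
```python
from h import *
s=cam('side','s3');t=cam('top','t3')
im=cv2.resize(s['img'][180:300,190:320,::-1],None,fx=5,fy=5,interpolation=2)
p=proj(s,[[.514,.115,.056],[.514,.115,.076],[.5145,.1163,.052],[.514,.115,.153]]);print(p, proj(t,[[.514,.115,.056]]))
for q in p: cv2.circle(im,tuple(np.int32((q-[190,180]+.5)*5)),3,(0,0,255),-1)
cv2.imwrite('pics/c5.png',im)
cv2.imwrite('pics/c6.png',cv2.resize(t['img'][120:280,100:300,::-1],None,fx=3.5,fy=3.5,interpolation=2))
```

```text
[[253.21393649 247.280047  ]
 [253.21163532 243.40674098]
 [252.80522913 248.40493748]
 [253.20215111 227.3293259 ]] [[204.83027094 210.71626115]]
```

View pics/c5.png

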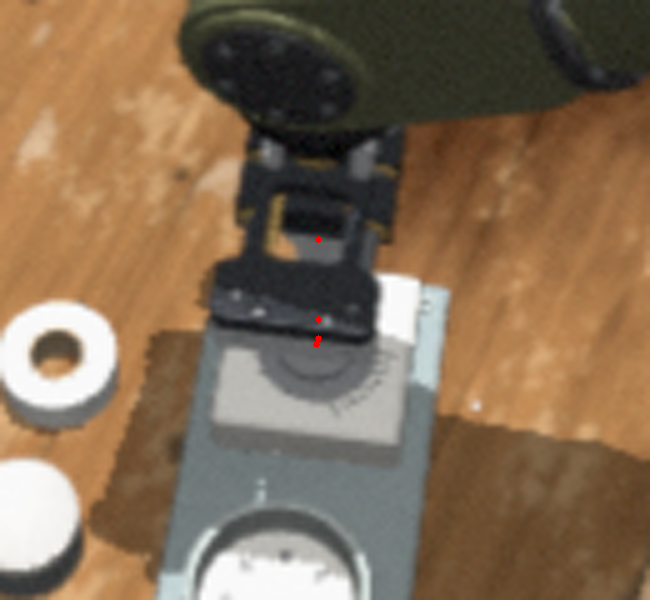

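View pics/c6.png

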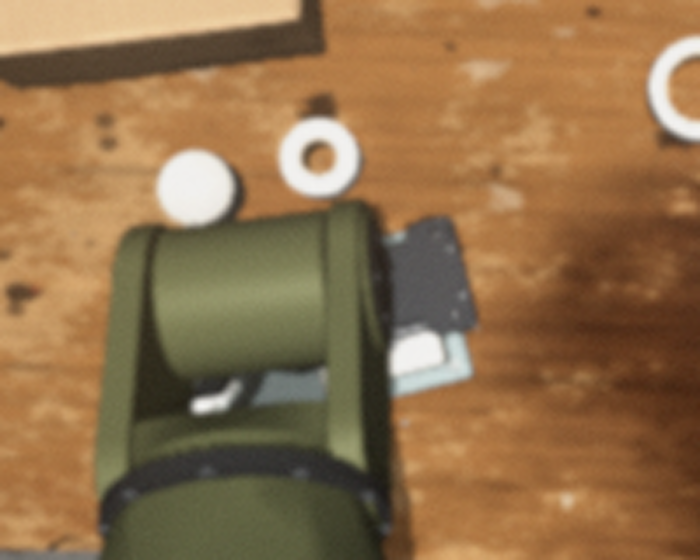

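Run:
```python
from h import *
s=viewer.camera('side')
img=cv2.imread('pics/s1.png')
im=cv2.resize(img[150:260,190:320],None,fx=6,fy=6,interpolation=2)
P=[[.5138,.1152,.2002]]
M=np.array([np.cos(np.radians(105.9)),np.sin(np.radians(105.9)),0])
P+=[np.array(P[0])+M*.025,np.array(P[0])-M*.025]
p=proj(s,P);print(p)
for q in p: cv2.circle(im,tuple(np.int32((q-[190,150]+.5)*6)),3,(0,0,255),-1)
cv2.imwrite('pics/c7.png',im)
o=ctrl.get_obs();print(o['grip_width'],o['force'],o['moment'])
```

```text
[[253.24258786 216.55649366]
 [251.54934167 226.5729688 ]
 [254.88981962 206.81144234]]
0.004141417917822893 [ 0.40045989 -0.00745678 -0.47167654] [ 0.07269647 -0.03379559  0.00595305]
```

View pics/c7.png

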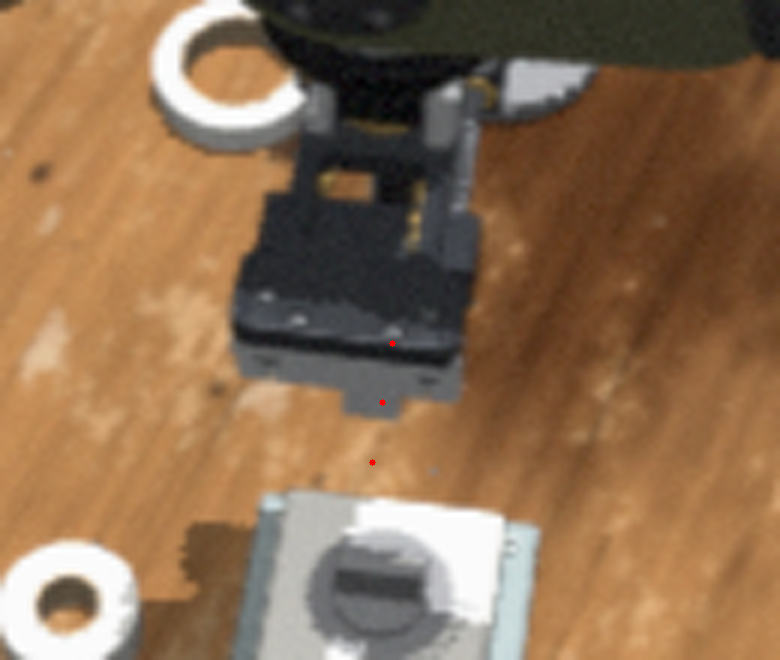

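Run:
```python
from h import *
s=viewer.camera('side')
M=np.array([np.cos(np.radians(105.9)),np.sin(np.radians(105.9)),0]);N=np.array([M[1],-M[0],0])
P0=np.array([.5138,.1152,.2002])
for a,b,h in((.088,-.0375,.097),(.088,.0375,.097),(.0375,-.0885,.097),(.0375,.0885,.097),(.037,-.008,0),(.037,.008,0),(-.037,-.008,0),(-.037,.008,0),(.008,-.037,0),(.008,.037,0)):
    p=proj(s,[P0+M*a+N*b+[0,0,h]])[0]; print(a,b,h,(p-[190,150])*6)
```

```text
0.088 -0.0375 0.097 [458.07220743 493.97930282]
0.088 0.0375 0.097 [220.51048694 463.83431645]
0.0375 -0.0885 0.097 [636.53452908 376.77810953]
0.0375 0.0885 0.097 [ 93.03958364 309.98188057]
0.037 -0.008 0 [386.87336156 491.74569497]
0.037 0.008 0 [341.79242598 486.01969768]
-0.037 -0.008 0 [415.65836067 316.00599229]
-0.037 0.008 0 [372.34378394 310.72502102]
0.008 -0.037 0 [479.14344689 431.24017497]
0.008 0.037 0 [273.92494369 405.59511184]
```

The jaws shut to 4 mm on nothing, and in the side picture the tool sits about 12 px higher than the measured pose predicts. I raise the arm, open the jaws and turn them broadside to check the fingers against the reported pose.

Emit:
play_rows:
  deltas:
    - [[-20, 0, 0, 0, 0, 0, 60], [-40, 0, 0, 0, 0, 0, 60], [-40, 0, 0, 0.14, 0, 0, 60], [-40, 0, 0, 0.14, 0, 0, 60], [0, 0, 0, 0.14, 0, 0, 60], [0, 0, 0, 0.14, 0, 0, 60], [0, 0, 0, 0.14, 0, 0, 60], [0, 0, 0, 0.14, 0, 0, 60], [0, 0, 0, 0.14, 0, 0, 60], [0, 0, 0, 0, 0, 0, 60]]

```text
time_s: 5.05
ee_pos: [0.5138, 0.1152, 0.1961]
eef_rot: [-3.064, 1.571, 2.518]
force: [0.2, -0.1, -0.7]
grip_width: 0.0602
```

```bash
python3 go.py .514 .115 .056
python3 - <<'E'
from h import *
s=cam('side','s4');t=cam('top','t4')
o=ctrl.get_obs();M=R.from_euler('xyz',o['eef_rot']).as_matrix();w=o['grip_width']/2
im=cv2.resize(s['img'][130:330,170:370,::-1],None,fx=3,fy=3,interpolation=2)
ti=cv2.resize(t['img'][120:280,100:300,::-1],None,fx=3.5,fy=3.5,interpolation=2)
for b,h,d in((-w,0,0),(w,0,0),(0,0,0),(-.0885,-.097,-.0375),(.0885,-.097,-.0375),(.0885,-.097,.0375),(-.0885,-.097,.0375)):
    P=[o['ee_pos']+M@np.array([h,b,d])]
    cv2.circle(im,tuple(np.int32((proj(s,P)[0]-[170,130]+.5)*3)),3,(0,0,255),-1)
    cv2.circle(ti,tuple(np.int32((proj(t,P)[0]-[100,120]+.5)*3.5)),3,(0,0,255),-1)
cv2.imwrite('pics/c8.png',im);cv2.imwrite('pics/c9.png',ti)
E
```

```text
t 5.05 p [0.5138 0.1152 0.1961] ty 49.83 tilt [-0.  0. -1.] F [ 0.18 -0.07 -0.71] Mz [-0.031  0.01  -0.029] w 0.0602 v 0.173
tool d mm [140.1  -0.    0.3] q [ 0.15  0.23  1.55  0.    1.37 -0.72]
```

View pics/c8.png

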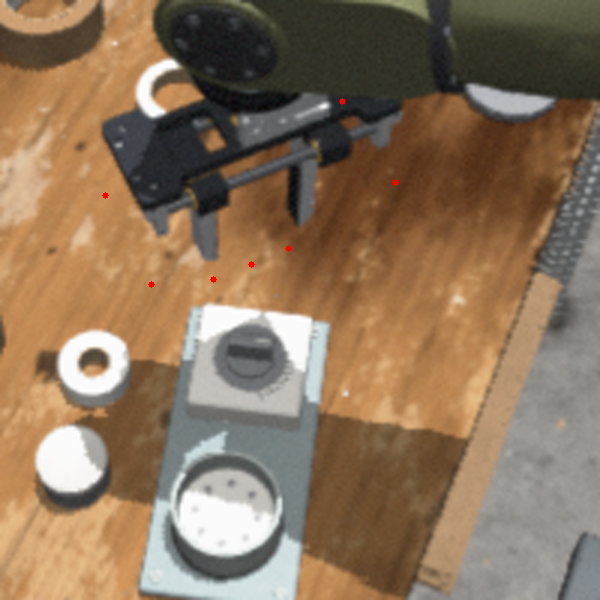

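View pics/c9.png

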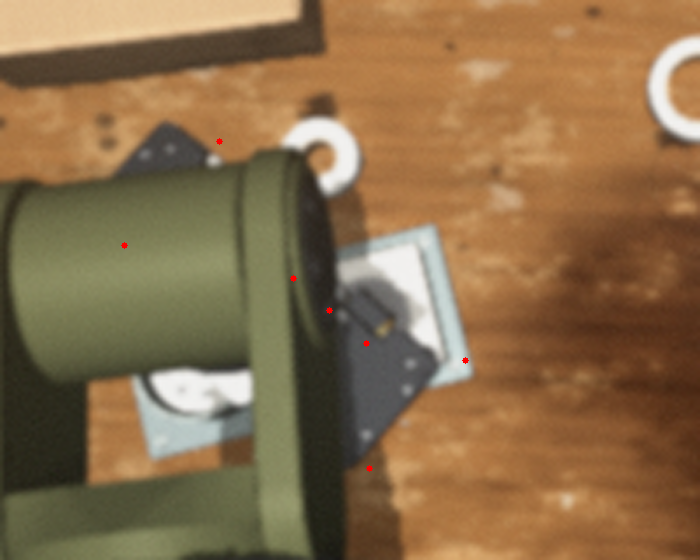

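Emit:
play_rows:
  deltas:
    - [[20, 0, 0, -0.14, 0, 0, 60], [20, 0, 0, -0.14, 0, 0, 60], [20, 0, 0, -0.14, 0, 0, 60], [20, 0, 0, -0.14, 0, 0, 60], [0, 0, 0, -0.14, 0, 0, 60], [0, 0, 0, -0.14, 0, 0, 60], [20, 0, 0, -0.14, 0, 0, 60], [20, 0, 0, 0, 0, 0, 60], [10, 0, 0, 0, 0, 0, 60], [8, 0, 0, 0, 0, 0, 60]]

```text
time_s: 6.15
ee_pos: [0.5137, 0.1152, 0.0576]
eef_rot: [3.043, 1.57, -2.958]
force: [-0.1, 0.4, -0.1]
grip_width: 0.0601
```

Emit:
play_rows:
  deltas:
    - [[0, 0, 0, 0, 0, 0, 60], [2, 0, 0, 0, 0, 0, 60], [2, 0, 0, 0, 0, 0, 60]]

```text
time_s: 6.45
ee_pos: [0.5142, 0.1153, 0.0548]
eef_rot: [-0.138, 1.57, 0.144]
force: [-0.6, -0.7, 0.1]
grip_width: 0.0599
```

```bash
python3 go.py .514 .115 .056
```

```text
t 6.45 p [0.5142 0.1153 0.0548] ty 106.13 tilt [ 0.001  0.    -1.   ] F [-0.59 -0.68  0.07] Mz [ 0.069  0.039 -0.045] w 0.0599 v 0.045
tool d mm [-1.2 -0.2 -0.3] q [ 0.15  0.37  1.71 -0.    1.06 -1.7 ]
```

Emit:
play_rows:
  deltas:
    - [[2, 0, 0, 0, 0, 0, 60], [2, 0, 0, 0, 0, 0, 60], [2, 0, 0, 0, 0, 0, 60], [0, 0, 0, 0, 0, 0, 60]]

```text
time_s: 6.85
ee_pos: [0.5137, 0.1152, 0.0479]
eef_rot: [2.988, 1.57, -3.014]
force: [-0.1, 0.6, -0.1]
grip_width: 0.0601
```

Emit:
play_rows:
  deltas:
    - [[2, 0, 0, 0, 0, 0, 60], [1, 0, 0, 0, 0, 0, 60], [0, 0, 0, 0, 0, 0, 60]]

```text
time_s: 7.15
ee_pos: [0.5137, 0.1152, 0.045]
eef_rot: [2.988, 1.571, -3.014]
force: [-0.3, -0.3, -0.2]
grip_width: 0.0604
```

```bash
python3 - <<'E'
from h import *
s=viewer.camera('side')
# c8: tips (bottom centre) zoom3 off (170,130)
M=np.array([np.cos(np.radians(49.83)),np.sin(np.radians(49.83)),0])
p0=np.array([.5138,.1152,.1961])
for dz in(0,.02,.03,.035,.04,.05):
    print(dz,[((proj(s,[p0+M*b+[0,0,dz]])[0]-[170,130]+.5)*3).round(0) for b in(-.036,-.03,.03,.036)])
E
python3 - <<'E'
import cv2
b=cv2.imread('pics/s4.png')[170:225,220:290]
cv2.imwrite('pics/c10.png',cv2.resize(b,None,fx=10,fy=10,interpolation=2))
E
```

```text
0 [array([296., 246.]), array([289., 249.]), array([213., 280.]), array([206., 283.])]
0.02 [array([297., 231.]), array([289., 234.]), array([213., 265.]), array([205., 269.])]
0.03 [array([297., 223.]), array([289., 226.]), array([212., 258.]), array([205., 261.])]
0.035 [array([297., 220.]), array([290., 223.]), array([212., 254.]), array([204., 258.])]
0.04 [array([297., 216.]), array([290., 219.]), array([212., 251.]), array([204., 254.])]
0.05 [array([298., 208.]), array([290., 211.]), array([212., 243.]), array([204., 246.])]
```

View pics/c10.png

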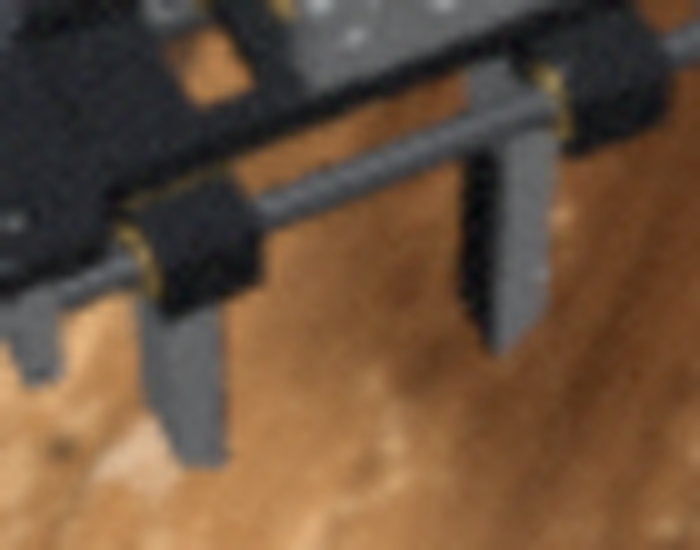

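The picture suggests the fingertips are about 30 mm higher than reported. I confirm this by touch, going down in small steps while watching the force.

Emit:
play_rows:
  deltas:
    - [[2, 0, 0, 0, 0, 0, 60], [2, 0, 0, 0, 0, 0, 60], [2, 0, 0, 0, 0, 0, 60], [2, 0, 0, 0, 0, 0, 60], [0, 0, 0, 0, 0, 0, 60]]

```text
time_s: 7.7
ee_pos: [0.5136, 0.1152, 0.0368]
eef_rot: [2.949, 1.57, -3.053]
force: [0.0, 0.2, -0.9]
grip_width: 0.0601
```

Emit:
play_rows:
  deltas:
    - [[0, 0, 0, 0, 0, 0, 20], [0, 0, 0, 0, 0, 0, 4], [0, 0, 0, 0, 0, 0, 4], [0, 0, 0, 0, 0, 0, 4], [0, 0, 0, 0, 0, 0, 4], [0, 0, 0, 0, 0, 0, 4]]

```text
time_s: 8.3
ee_pos: [0.5138, 0.1152, 0.0372]
eef_rot: [-0.356, 1.571, -0.075]
force: [-0.4, 0.2, 0.4]
grip_width: 0.0151
```

Emit:
play_rows:
  deltas:
    - [[0, 0, 0, 0, 0, 0, 4], [0, 0, 0, 0, 0, 0, 4]]

```text
time_s: 8.5
ee_pos: [0.5143, 0.1153, 0.038]
eef_rot: [-0.212, 1.569, 0.07]
force: [-1.4, -0.2, 5.5]
grip_width: 0.0047
```

```bash
python3 go.py .514 .115 .056
```

```text
t 8.5 p [0.5143 0.1153 0.038 ] ty 106.12 tilt [ 0.001  0.    -1.   ] F [-1.36 -0.19  5.47] Mz [0.055 0.109 0.015] w 0.0047 v 0.004
tool d mm [-18.   -0.2  -0.3] q [ 0.15  0.39  1.72 -0.    1.03 -1.7 ]
```

Closing there gave 5.5 N upward, so the tips rest on the bar's top (76 mm) while the pose reads 38 mm. The fingertips are therefore about 38 mm higher than reported, in line with the picture. I lift, reopen and go deeper.

Emit:
play_rows:
  deltas:
    - [[-8, 0, 0, 0, 0, 0, 30], [0, 0, 0, 0, 0, 0, 60], [0, 0, 0, 0, 0, 0, 60], [4, 0, 0, 0, 0, 0, 60], [4, 0, 0, 0, 0, 0, 60], [3, 0, 0, 0, 0, 0, 60], [3, 0, 0, 0, 0, 0, 60], [3, 0, 0, 0, 0, 0, 60], [3, 0, 0, 0, 0, 0, 60], [0, 0, 0, 0, 0, 0, 60]]

```text
time_s: 9.5
ee_pos: [0.5136, 0.1152, 0.0247]
eef_rot: [3.004, 1.57, -2.998]
force: [-0.1, -0.2, -1.0]
grip_width: 0.0604
```

Emit:
play_rows:
  deltas:
    - [[0, 0, 0, 0, 0, 0, 30], [0, 0, 0, 0, 0, 0, 20], [0, 0, 0, 0, 0, 0, 14], [0, 0, 0, 0, 0, 0, 8], [0, 0, 0, 0, 0, 0, 6], [0, 0, 0, 0, 0, 0, 6], [0, 0, 0, 0, 0, 0, 6]]
  grip_force: 15

```text
time_s: 10.2
ee_pos: [0.5137, 0.1156, 0.0252]
eef_rot: [1.507, 1.57, 1.788]
force: [-0.3, 1.8, -0.3]
grip_width: 0.0119
```

```bash
python3 go.py .514 .115 .056
```

```text
t 10.2 p [0.5137 0.1156 0.0252] ty 106.11 tilt [-0.     0.001 -1.   ] F [-0.33  1.77 -0.29] Mz [ 0.353  0.164 -0.038] w 0.0119 v 0.004
tool d mm [-30.8  -0.6   0.1] q [ 0.15  0.41  1.73  0.    1.   -1.7 ]
```

Emit:
play_rows:
  deltas:
    - [[0, 0, 0, 0.06, 0, 0, 6], [0, 0, 0, 0.12, 0, 0, 6], [0, 0, 0, 0.12, 0, 0, 6], [0, 0, 0, 0.12, 0, 0, 6], [0, 0, 0, 0.12, 0, 0, 6], [0, 0, 0, 0.06, 0, 0, 6]]
  grip_force: 30

```text
time_s: 10.8
ee_pos: [0.5137, 0.1166, 0.0252]
eef_rot: [1.786, 1.569, 1.463]
force: [-0.2, 11.9, -1.2]
grip_width: 0.0117
```

```bash
python3 go.py .514 .115 .056
```

```text
t 10.8 p [0.5137 0.1166 0.0252] ty 71.49 tilt [ 0.     0.002 -1.   ] F [-0.24 11.86 -1.23] Mz [2.19  0.071 0.056] w 0.0117 v 0.542
tool d mm [-30.8  -1.4   0.7] q [ 0.15  0.41  1.73  0.    1.   -1.1 ]
```

Emit:
play_rows:
  deltas:
    - [[0, 1.9, -0.6, 0.0, 0, 0, 6], [0, 0, 0, 0.06, 0, 0, 6], [0, 0, 0, 0.12, 0, 0, 6], [0, 0, 0, 0.12, 0, 0, 6], [0, 0, 0, 0.12, 0, 0, 6], [0, 0, 0, 0.06, 0, 0, 6], [0, 0, 0, 0, 0, 0, 6]]

```text
time_s: 11.5
ee_pos: [0.5142, 0.1174, 0.0252]
eef_rot: [1.169, 1.57, 0.371]
force: [1.9, 3.4, -1.8]
grip_width: 0.0123
```

```bash
python3 go.py .514 .115 .056
```

```text
t 11.5 p [0.5142 0.1174 0.0252] ty 44.24 tilt [ 0.001  0.    -1.   ] F [ 1.86  3.35 -1.78] Mz [ 0.576 -0.526  0.04 ] w 0.0123 v 0.076
tool d mm [-30.8  -1.8   1.6] q [ 0.15  0.41  1.72  0.    1.   -0.62]
```

Emit:
play_rows:
  deltas:
    - [[0, 0, 0, 0.06, 0, 0, 6], [0, 0, 0, 0.04, 0, 0, 6], [0, 0, 0, 0.04, 0, 0, 6], [0, 0, 0, 0.03, 0, 0, 6], [0, 0, 0, 0, 0, 0, 6]]

```text
time_s: 12.0
ee_pos: [0.5144, 0.1176, 0.0252]
eef_rot: [1.309, 1.569, 0.343]
force: [4.6, 4.9, -2.9]
grip_width: 0.0118
```

```bash
python3 go.py .514 .115 .056
```

```text
t 12.0 p [0.5144 0.1176 0.0252] ty 34.63 tilt [ 0.001  0.001 -1.   ] F [ 4.61  4.86 -2.9 ] Mz [ 0.897 -0.825  0.398] w 0.0118 v 0.027
tool d mm [-30.8  -1.7   1.9] q [ 0.16  0.41  1.72  0.    1.   -0.45]
```

Emit:
play_rows:
  deltas:
    - [[0, 0, 0, 0.04, 0, 0, 6], [0, 0, 0, 0, 0, 0, 6], [0, 0, 0, 0, 0, 0, 6]]

```text
time_s: 12.3
ee_pos: [0.5144, 0.1176, 0.0252]
eef_rot: [1.316, 1.569, 0.311]
force: [4.3, 4.4, -2.9]
grip_width: 0.0116
```

```bash
python3 go.py .514 .115 .056
```

```text
t 12.3 p [0.5144 0.1176 0.0252] ty 32.41 tilt [ 0.001  0.    -1.   ] F [ 4.35  4.44 -2.95] Mz [ 0.894 -0.812  0.504] w 0.0116 v 0.003
tool d mm [-30.8  -1.7   2. ] q [ 0.16  0.41  1.72  0.    1.   -0.41]
```

The moment is 0.5 N m, far above the spring's 0.09, so the knob is at its stop. I open the jaws to let it spring back, then lift.

Emit:
play_rows:
  deltas:
    - [[0, 0, 0, 0, 0, 0, 60], [0, 0, 0, 0, 0, 0, 60], [0, 0, 0, 0, 0, 0, 60], [0, 0, 0, 0, 0, 0, 60], [0, 0, 0, 0, 0, 0, 60], [0, 0, 0, 0, 0, 0, 60], [0, 0, 0, 0, 0, 0, 60], [-30, 0, 0, 0, 0, 0, 60], [-50, 0, 0, 0, 0, 0, 60], [-50, 0, 0, 0, 0, 0, 60]]

```text
time_s: 13.3
ee_pos: [0.5132, 0.1171, 0.1565]
eef_rot: [-1.936, 1.569, -2.945]
force: [0.2, -0.7, -0.2]
grip_width: 0.0596
```

```bash
python3 go.py .5887 -.1945 .150
python3 - <<'E'
from h import *
s=cam('side','s5')
cv2.imwrite('pics/c11.png',cv2.resize(s['img'][200:300,200:310,::-1],None,fx=5,fy=5,interpolation=2))
E
```

```text
t 13.3 p [0.5132 0.1171 0.1565] ty 32.2 tilt [-0.001 -0.    -1.   ] F [ 0.15 -0.71 -0.21] Mz [-0.032  0.021  0.011] w 0.0596 v 1.077
tool d mm [   6.5 -102.1  303.9] q [ 0.15  0.26  1.6  -0.    1.29 -0.41]
```

View pics/c11.png

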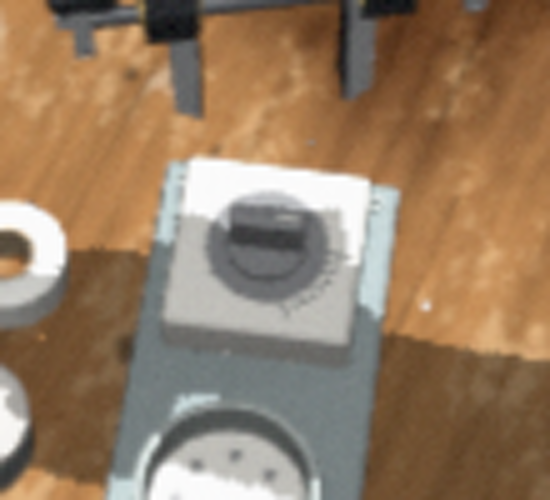

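The knob bar is back along its rest direction at (268,225) in the crop, so the spring return is done. Next I go over the lids at a safe height.

Emit:
play_rows:
  deltas:
    - [[0, -12.8, 38, 0, 0, 0, 45], [0, -12.8, 38, 0, 0, 0, 45], [0, -12.8, 38, 0, 0, 0, 45], [0, -12.8, 38, 0, 0, 0, 45], [0, -12.8, 38, 0, 0, 0, 45], [0, -12.8, 38, 0, 0, 0, 45], [0, -12.8, 38, 0, 0, 0, 45], [0, -12.5, 38, 0, 0, 0, 45], [0, 0, 0, 0, 0, 0, 45], [0, 0, 0, 0, 0, 0, 45]]

```text
time_s: 14.35
ee_pos: [0.5892, -0.1948, 0.1545]
eef_rot: [-2.671, 1.57, 2.602]
force: [-0.4, -0.2, -0.4]
grip_width: 0.0448
```

```bash
python3 go.py .5887 -.1945 .060
python3 - <<'E'
from h import *
s=cam('side','s6')
p=proj(s,[[.5887,-.1945,.068],[.5887,-.1945,.1951]]);print(p)
im=cv2.resize(s['img'][70:190,210:340,::-1],None,fx=5,fy=5,interpolation=2)
for q in p: cv2.circle(im,tuple(np.int32((q-[210,70]+.5)*5)),3,(0,0,255),-1)
cv2.imwrite('pics/c12.png',im)
E
```

```text
t 14.35 p [ 0.5892 -0.1948  0.1545] ty 32.13 tilt [-0.001  0.    -1.   ] F [-0.38 -0.22 -0.38] Mz [-0.008 -0.02   0.002] w 0.0448 v 0.033
tool d mm [94.5 -0.2 -0.4] q [-0.38  0.47  1.32  0.    1.35 -0.94]
[[274.37272684 143.89907505]
 [276.23334145 111.67856821]]
```

View pics/c12.png

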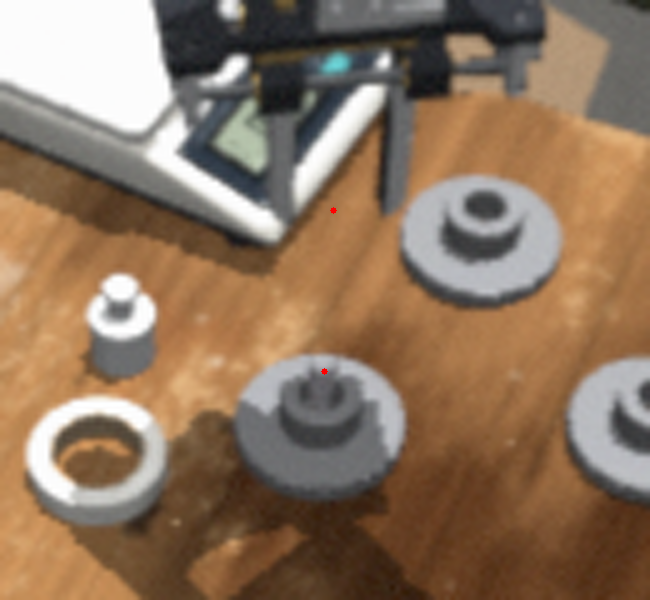

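The tool is above the lids. Its midpoint at about (338,216) in the crop matches the pose with the 38 mm offset (predicted (333,211)). The pull knob at (320,373) is where I measured it. I go down.

Emit:
play_rows:
  deltas:
    - [[30, 0, 0, 0, 0, 0, 45], [30, 0, 0, 0, 0, 0, 45], [30, 0, 0, 0, 0, 0, 45], [20, 0, 0, 0, 0, 0, 45], [10, 0, 0, 0, 0, 0, 45], [8, 0, 0, 0, 0, 0, 45], [5, 0, 0, 0, 0, 0, 45], [4, 0, 0, 0, 0, 0, 45], [0, 0, 0, 0, 0, 0, 45]]

```text
time_s: 15.3
ee_pos: [0.5895, -0.1944, 0.0183]
eef_rot: [0.71, 1.571, -0.298]
force: [1.1, 0.0, -0.2]
grip_width: 0.0446
```

```bash
python3 go.py .5887 -.1945 .008
python3 - <<'E'
from h import *
s=cam('side','s7')
cv2.imwrite('pics/c13.png',cv2.resize(s['img'][100:190,230:330,::-1],None,fx=6,fy=6,interpolation=2))
E
```

```text
t 15.3 p [ 0.5895 -0.1944  0.0183] ty 32.2 tilt [ 0. -0. -1.] F [ 1.07  0.03 -0.21] Mz [0.005 0.046 0.048] w 0.0446 v 0.01
tool d mm [10.3 -0.7 -0.3] q [-0.38  0.61  1.44  0.    1.09 -0.94]
```

View pics/c13.png

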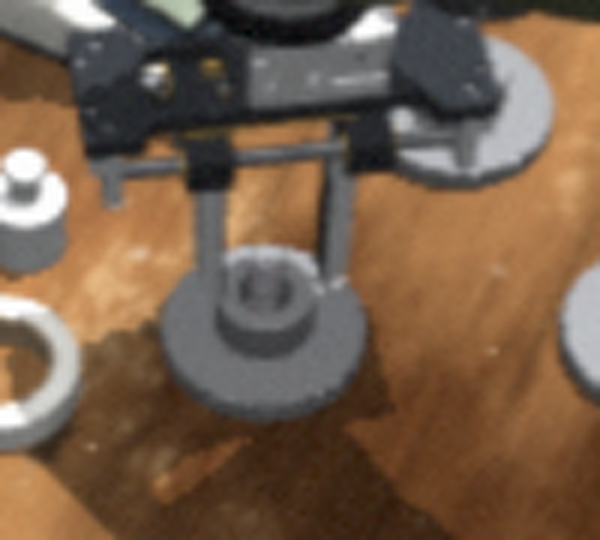

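Run:
```python
from h import *
s=viewer.camera('side')
p=proj(s,[[.5895,-.1944,.056],[.5887,-.1945,.068],[.5887,-.1945,.040]]); print((p-[230,100]+.5)*6)
for b in(-.0223,.0223):
    M=np.array([np.cos(np.radians(32.2)),np.sin(np.radians(32.2)),0]);print((proj(s,[np.array([.5895,-.1944,.056])+M*b])-[230,100]+.5)*6)
```

```text
[[266.60104889 282.64602906]
 [269.23636105 266.39445032]
 [267.0107331  304.8440311 ]]
[[313.88122685 277.4814346 ]]
[[219.17932639 287.83267838]]
```

Emit:
play_rows:
  deltas:
    - [[4, 0, 0, 0, 0, 0, 45], [3, 0, 0, 0, 0, 0, 45], [1, 0, 0, 0, 0, 0, 45], [0, 0, 0, 0, 0, 0, 30], [0, 0, 0, 0, 0, 0, 22], [0, 0, 0, 0, 0, 0, 18], [0, 0, 0, 0, 0, 0, 14], [0, 0, 0, 0, 0, 0, 10], [0, 0, 0, 0, 0, 0, 10], [0, 0, 0, 0, 0, 0, 10]]
  grip_force: 10

```text
time_s: 16.4
ee_pos: [0.5895, -0.1944, 0.0102]
eef_rot: [0.762, 1.571, -0.246]
force: [0.8, 0.5, -1.2]
grip_width: 0.0157
```

```bash
python3 go.py .5887 -.1945 .008
```

```text
t 16.4 p [ 0.5895 -0.1944  0.0102] ty 32.2 tilt [ 0. -0. -1.] F [ 0.81  0.5  -1.21] Mz [ 0.062 -0.212  0.033] w 0.0157 v 0.002
tool d mm [ 2.2 -0.7 -0.4] q [-0.38  0.62  1.45  0.    1.08 -0.94]
```

The jaws stopped at 15.7 mm, which matches the 16 mm pull knob. I firm the grip and lift a little.

Emit:
play_rows:
  deltas:
    - [[0, 0, 0, 0, 0, 0, 8], [0, 0, 0, 0, 0, 0, 8], [-3, 0, 0, 0, 0, 0, 8], [-5, 0, 0, 0, 0, 0, 8], [-8, 0, 0, 0, 0, 0, 8], [-10, 0, 0, 0, 0, 0, 8], [-10, 0, 0, 0, 0, 0, 8], [0, 0, 0, 0, 0, 0, 8]]
  grip_force: 45

```text
time_s: 17.2
ee_pos: [0.5903, -0.1948, 0.0482]
eef_rot: [0.629, 1.568, -0.38]
force: [-0.4, 0.1, -4.5]
grip_width: 0.0148
```

```bash
python3 go.py .479 .242 .125
python3 - <<'E'
from h import *
s=cam('side','s8')
cv2.imwrite('pics/c14.png',cv2.resize(s['img'][90:190,230:330,::-1],None,fx=6,fy=6,interpolation=2))
E
```

```text
t 17.2 p [ 0.5903 -0.1948  0.0482] ty 32.2 tilt [ 0.003 -0.001 -1.   ] F [-0.43  0.06 -4.5 ] Mz [-0.013  0.061  0.016] w 0.0148 v 0.027
tool d mm [ -77.5  138.7 -428.7] q [-0.38  0.57  1.43 -0.    1.14 -0.94]
```

View pics/c14.png

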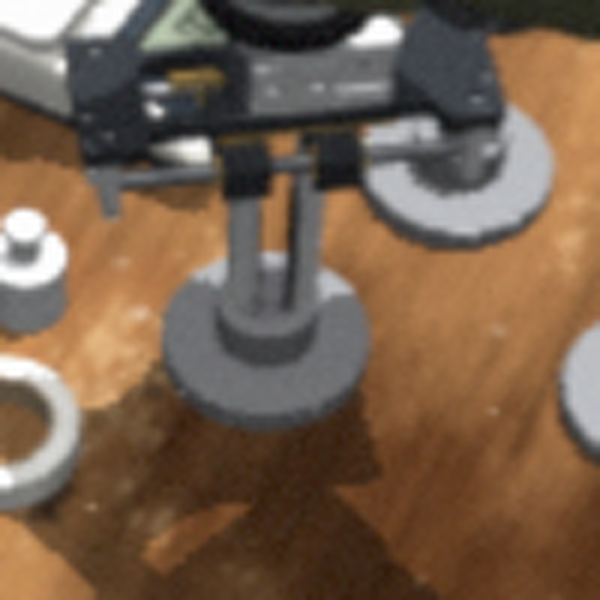

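Both lids are held together, with a force of about −4.5 N (3.6 N of weight expected). I raise them and carry them over to the canister.

Emit:
play_rows:
  deltas:
    - [[-10, 0, 0, 0, 0, 0, 8], [-20, 0, 0, 0, 0, 0, 8], [-20, 0, 0, 0, 0, 0, 8], [-15, 3, -9, 0, 0, 0, 8], [-5, 6, -18, 0, 0, 0, 8], [0, 9, -28, 0, 0, 0, 8], [0, 12, -37, 0, 0, 0, 8], [0, 12, -37, 0, 0, 0, 8], [0, 12, -37, 0, 0, 0, 8], [0, 12, -37, 0, 0, 0, 8]]

```text
time_s: 18.25
ee_pos: [0.5354, 0.0152, 0.1157]
eef_rot: [-2.356, 1.57, 2.919]
force: [0.6, 0.1, -4.3]
grip_width: 0.0149
```

Emit:
play_rows:
  deltas:
    - [[0, 12, -37, 0, 0, 0, 8], [0, 12, -37, 0, 0, 0, 8], [0, 12, -37, 0, 0, 0, 8], [0, 12, -37, 0, 0, 0, 8], [0, 9, -28, 0, 0, 0, 8], [0, 6, -18, 0, 0, 0, 8], [0, 3, -9, 0, 0, 0, 8], [0, 0, 0, 0, 0, 0, 8], [0, 0, 0, 0, 0, 0, 8]]

```text
time_s: 19.15
ee_pos: [0.4845, 0.219, 0.1159]
eef_rot: [-1.378, 1.57, -2.387]
force: [-0.2, -0.5, -4.5]
grip_width: 0.0146
```

```bash
python3 go.py .479 .242 .120
python3 - <<'E'
from h import *
s=cam('side','s9');t=cam('top','t9')
cv2.imwrite('pics/c15.png',cv2.resize(s['img'][200:340,180:320,::-1],None,fx=4,fy=4,interpolation=2))
E
```

```text
t 19.15 p [0.4845 0.219  0.1159] ty 32.2 tilt [-0. -0. -1.] F [-0.23 -0.5  -4.51] Mz [-0.012  0.027 -0.003] w 0.0146 v 0.017
tool d mm [ -4.1   7.6 -22.4] q [ 0.36  0.31  1.63 -0.    1.2  -0.21]
```

View pics/c15.png

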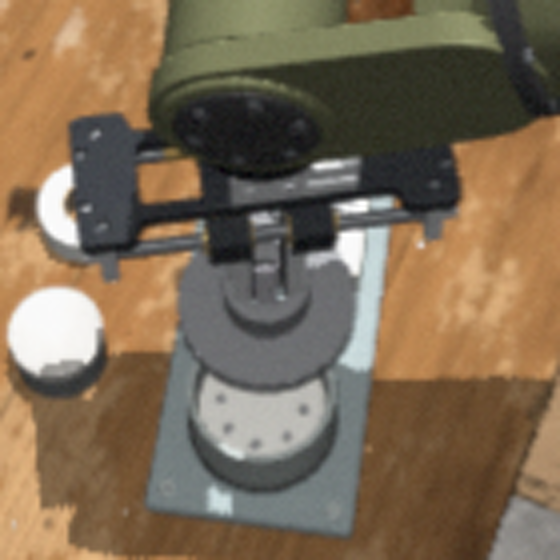

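View pics/t9.png

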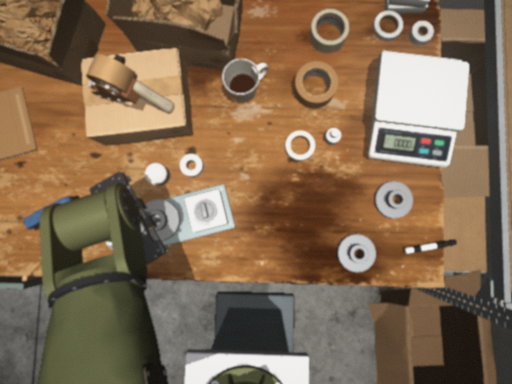

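Emit:
play_rows:
  deltas:
    - [[0, 1.5, -5.5, 0, 0, 0, 8], [0, 2, -7, 0, 0, 0, 8], [0, 2, -6, 0, 0, 0, 8], [3, 1, -4, 0, 0, 0, 8], [8, 0, 0, 0, 0, 0, 8], [8, 0, 0, 0, 0, 0, 8], [6, 0, 0, 0, 0, 0, 8], [3, 0, 0, 0, 0, 0, 8], [0, 0, 0, 0, 0, 0, 8], [0, 0, 0, 0, 0, 0, 8]]

```text
time_s: 20.25
ee_pos: [0.4784, 0.2419, 0.0883]
eef_rot: [1.37, 1.571, 0.361]
force: [-0.4, 0.0, -4.3]
grip_width: 0.015
```

```bash
python3 go.py .478 .2415 .064
python3 - <<'E'
from h import *
s=cam('side','s10')
o=ctrl.get_obs();x,y,z=o['ee_pos'];z0=z-.0102
th=np.linspace(0,2*np.pi,60);f=5;x0,y0=190,225
im=cv2.resize(s['img'][y0:y0+110,x0:x0+110,::-1],None,fx=f,fy=f,interpolation=2)
for r,zz,cx,cy,col in((.042,.062,.478,.2415,(0,255,0)),(.049,z0+.016,x,y,(0,0,255)),(.024,z0+.04,x,y,(255,0,0))):
    P=np.c_[cx+r*np.cos(th),cy+r*np.sin(th),0*th+zz]
    cv2.polylines(im,[np.int32((proj(s,P)-[x0,y0]+.5)*f)],True,col,1)
cv2.imwrite('pics/c16.png',im)
E
```

```text
t 20.25 p [0.4784 0.2419 0.0883] ty 32.19 tilt [ 0.  0. -1.] F [-0.44  0.01 -4.26] Mz [-0.012  0.026  0.014] w 0.015 v 0.005
tool d mm [24.3 -0.6  0.1] q [ 0.4   0.35  1.65 -0.    1.14 -0.16]
```

View pics/c16.png

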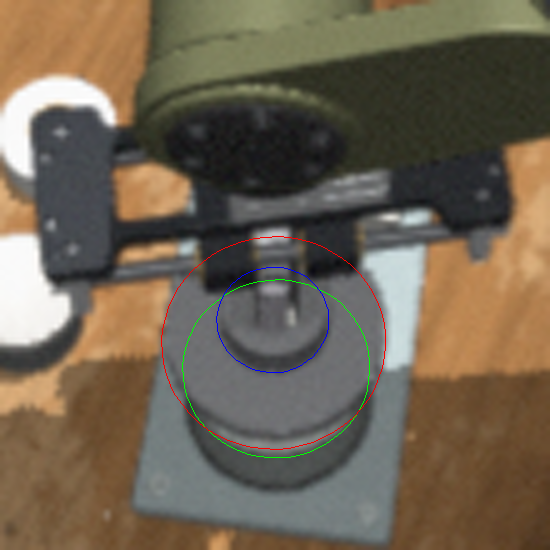

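In the overlay the lid and canister line up sideways, at column 275 against 276. The outer lid hangs about 4 mm toward −y on its play, the same as on the bench. I bias 2 mm the other way so its skirt clears the rim, then lower it while watching the force.

Emit:
play_rows:
  deltas:
    - [[0, 0, -1, 0, 0, 0, 8], [4, 0, -1, 0, 0, 0, 8], [4, 0, 0, 0, 0, 0, 8], [4, 0, 0, 0, 0, 0, 8], [2, 0, 0, 0, 0, 0, 8], [0, 0, 0, 0, 0, 0, 8]]

```text
time_s: 20.9
ee_pos: [0.477, 0.2435, 0.0737]
eef_rot: [-1.715, 1.57, -2.724]
force: [-0.3, 0.3, -4.2]
grip_width: 0.0151
```

Emit:
play_rows:
  deltas:
    - [[1, 0, 0, 0, 0, 0, 8], [1, 0, 0, 0, 0, 0, 8], [1, 0, 0, 0, 0, 0, 8], [0, 0, 0, 0, 0, 0, 8]]

```text
time_s: 21.3
ee_pos: [0.4771, 0.2436, 0.071]
eef_rot: [-1.815, 1.571, -2.823]
force: [0.7, 0.3, -4.0]
grip_width: 0.0148
```

```bash
python3 go.py .477 .2435 .064
```

```text
t 21.3 p [0.4771 0.2436 0.071 ] ty 32.2 tilt [-0. -0. -1.] F [ 0.69  0.33 -3.98] Mz [ 0.016  0.025 -0.013] w 0.0148 v 0.003
tool d mm [ 7.  -0.2  0. ] q [ 0.4   0.37  1.67  0.    1.11 -0.16]
```

Emit:
play_rows:
  deltas:
    - [[1, 0, 0, 0, 0, 0, 8], [1, 0, 0, 0, 0, 0, 8], [1, 0, 0, 0, 0, 0, 8], [0, 0, 0, 0, 0, 0, 8]]

```text
time_s: 21.7
ee_pos: [0.4771, 0.2436, 0.068]
eef_rot: [-1.749, 1.571, -2.758]
force: [0.2, -0.5, -4.4]
grip_width: 0.0148
```

Emit:
play_rows:
  deltas:
    - [[1, 0, 0, 0, 0, 0, 8], [1, 0, 0, 0, 0, 0, 8], [0, 0, 0, 0, 0, 0, 8]]

```text
time_s: 22.0
ee_pos: [0.4772, 0.2437, 0.066]
eef_rot: [-1.947, 1.571, -2.956]
force: [0.1, 0.7, -4.9]
grip_width: 0.015
```

```bash
python3 go.py .477 .2435 .064
```

```text
t 22.0 p [0.4772 0.2437 0.066 ] ty 32.2 tilt [-0. -0. -1.] F [ 0.1   0.68 -4.85] Mz [ 0.077  0.035 -0.07 ] w 0.015 v 0.004
tool d mm [ 2.  -0.2  0. ] q [ 0.4   0.37  1.67  0.    1.1  -0.16]
```

Emit:
play_rows:
  deltas:
    - [[1, 0, 0, 0, 0, 0, 8], [1, 0, 0, 0, 0, 0, 8], [0.5, 0, 0, 0, 0, 0, 8], [0, 0, 0, 0, 0, 0, 8]]

```text
time_s: 22.4
ee_pos: [0.4773, 0.2438, 0.0641]
eef_rot: [1.75, 1.57, 0.741]
force: [-3.4, -0.1, 4.1]
grip_width: 0.015
```

```bash
python3 go.py .477 .2435 .064
```

```text
t 22.4 p [0.4773 0.2438 0.0641] ty 32.2 tilt [ 0.  0. -1.] F [-3.39 -0.13  4.11] Mz [ 0.08   0.736 -0.008] w 0.015 v 0.002
tool d mm [ 0.1 -0.4  0.1] q [ 0.4   0.38  1.67  0.    1.09 -0.16]
```

The upward force comes at 64.1 mm reading, and 64.2 mm was expected for seated. The inner lid is home. I let go and rise a little to look.

Emit:
play_rows:
  deltas:
    - [[0, 0, 0, 0, 0, 0, 24], [0, 0, 0, 0, 0, 0, 40], [0, 0, 0, 0, 0, 0, 40], [0, 0, 0, 0, 0, 0, 40], [-20, 0, 0, 0, 0, 0, 40], [-30, 0, 0, 0, 0, 0, 60], [-20, 0, 0, 0, 0, 0, 70], [0, 0, 0, 0, 0, 0, 70], [0, 0, 0, 0, 0, 0, 70]]

```text
time_s: 23.3
ee_pos: [0.4771, 0.2435, 0.1331]
eef_rot: [-1.164, 1.571, -2.173]
force: [1.1, 0.2, -0.7]
grip_width: 0.0681
```

```bash
python3 go.py .477 .2435 .064
python3 - <<'E'
from h import *
s=cam('side','s11')
th=np.linspace(0,2*np.pi,60);f=5;x0,y0=190,225
im=cv2.resize(s['img'][y0:y0+110,x0:x0+110,::-1],None,fx=f,fy=f,interpolation=2);raw=im.copy()
for r,zz,cx,cy,col in((.042,.062,.478,.2415,(0,255,0)),(.049,.07,.4775,.243,(0,0,255)),(.024,.094,.4775,.243,(255,0,0)),(.008,.122,.4775,.243,(0,255,255))):
    P=np.c_[cx+r*np.cos(th),cy+r*np.sin(th),0*th+zz]
    cv2.polylines(im,[np.int32((proj(s,P)-[x0,y0]+.5)*f)],True,col,1)
cv2.imwrite('pics/c17.png',im);cv2.imwrite('pics/c17r.png',raw)
E
```

```text
t 23.3 p [0.4771 0.2435 0.1331] ty 32.2 tilt [-0. -0. -1.] F [ 1.06  0.16 -0.69] Mz [-0.055  0.032  0.013] w 0.0681 v 0.019
tool d mm [69.1 -0.1 -0. ] q [ 0.4   0.3   1.6  -0.    1.24 -0.16]
```

View pics/c17.png

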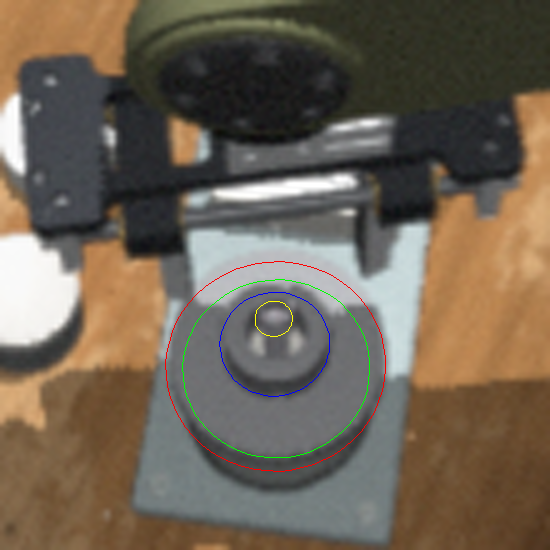

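View pics/c17r.png

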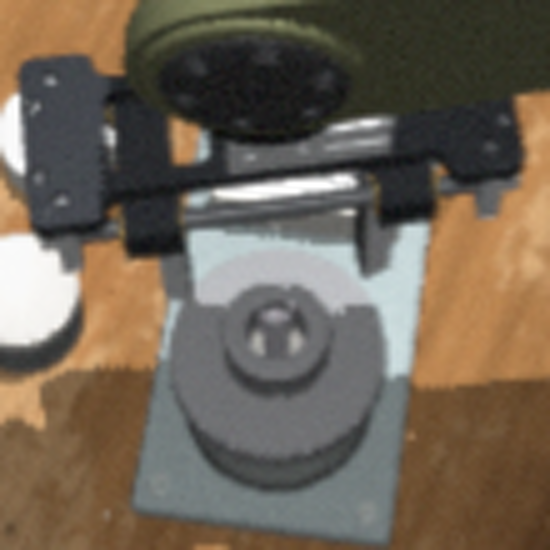

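```bash
python3 - <<'E'
from h import *
s=viewer.camera('side')
f=lambda u,v:[u/5-.5+190,v/5-.5+225]
print('crown',ray(s,[f(277,334)],.094),'knob',ray(s,[f(275,316)],.122),'plate',ray(s,[f(278,352)],.070))
E
python3 -c "
import cv2
b=cv2.imread('pics/s11.png')[270:325,215:275]
cv2.imwrite('pics/c18.png',cv2.resize(b,None,fx=10,fy=10,interpolation=2))"
```

```text
crown [[0.47848943 0.23864255 0.094     ]] knob [[0.47757744 0.24164436 0.122     ]] plate [[0.47888787 0.23758518 0.07      ]]
```

View pics/c18.png

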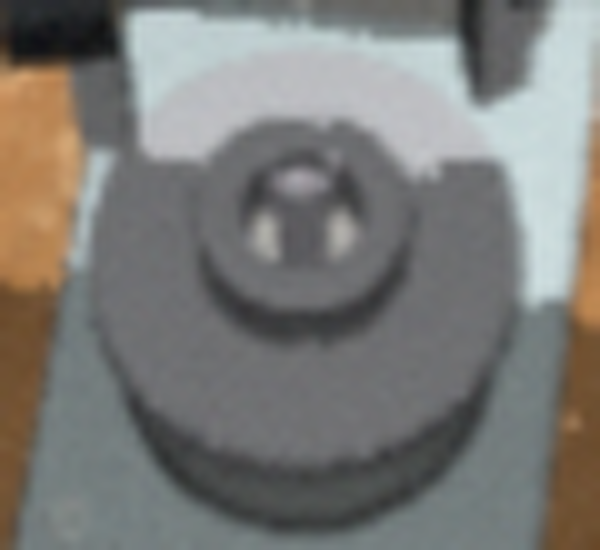

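The pull knob (298,180 in the crop) stands free inside the crown's bore, and the outer lid is about 3.5 mm toward −y on its play. I shift over the crown and go down.

Emit:
play_rows:
  deltas:
    - [[0, -1.1, 3.4, 0, 0, 0, 70], [25, 0, 0, 0, 0, 0, 70], [25, 0, 0, 0, 0, 0, 70], [20, 0, 0, 0, 0, 0, 70], [10, 0, 0, 0, 0, 0, 70], [5, 0, 0, 0, 0, 0, 70], [4, 0, 0, 0, 0, 0, 70], [0, 0, 0, 0, 0, 0, 70], [0, 0, 0, 0, 0, 0, 70]]

```text
time_s: 24.3
ee_pos: [0.4784, 0.2403, 0.0453]
eef_rot: [1.385, 1.57, 0.376]
force: [0.2, 0.6, 0.2]
grip_width: 0.0699
```

```bash
python3 go.py .478 .240 .038
python3 - <<'E'
from h import *
s=cam('side','s12')
cv2.imwrite('pics/c19.png',cv2.resize(s['img'][240:330,195:295,::-1],None,fx=6,fy=6,interpolation=2))
E
```

```text
t 24.3 p [0.4784 0.2403 0.0453] ty 32.2 tilt [ 0.001  0.    -1.   ] F [0.17 0.57 0.25] Mz [-0.04   0.015  0.003] w 0.0699 v 0.003
tool d mm [ 7.3 -0.5  0. ] q [ 0.4   0.4   1.69 -0.    1.05 -0.16]
```

View pics/c19.png

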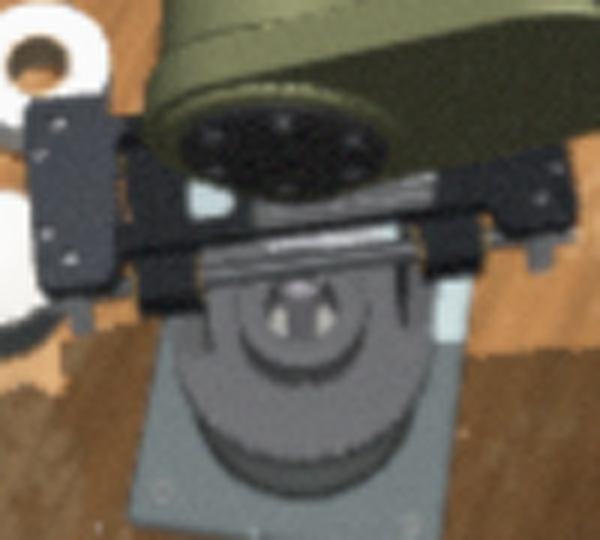

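The fingers straddle the crown evenly, at about columns 205 and 400 around the crown at 302. I take the last few millimetres and close gently.

Emit:
play_rows:
  deltas:
    - [[3, 0, 0, 0, 0, 0, 70], [3, 0, 0, 0, 0, 0, 60], [1, 0, 0, 0, 0, 0, 54], [0, 0, 0, 0, 0, 0, 50], [0, 0, 0, 0, 0, 0, 47], [0, 0, 0, 0, 0, 0, 44], [0, 0, 0, 0, 0, 0, 42], [0, 0, 0, 0, 0, 0, 42], [0, 0, 0, 0, 0, 0, 42]]
  grip_force: 10

```text
time_s: 25.25
ee_pos: [0.478, 0.2402, 0.0376]
eef_rot: [-1.853, 1.571, -2.862]
force: [0.5, -0.6, -1.3]
grip_width: 0.0475
```

```bash
python3 go.py .4773 .2438 .038
```

```text
t 25.25 p [0.478  0.2402 0.0376] ty 32.2 tilt [-0. -0. -1.] F [ 0.45 -0.65 -1.32] Mz [-0.025  0.02  -0.034] w 0.0475 v 0.002
tool d mm [-0.4  1.3 -3.5] q [ 0.4   0.41  1.69  0.    1.04 -0.16]
```

Emit:
play_rows:
  deltas:
    - [[0, 0, 0, 0, 0, 0, 40], [0, 0, 0, 0, 0, 0, 40], [-2, 0, 0, 0, 0, 0, 40], [-2, 0.5, -1, 0, 0, 0, 40], [-2, 0.5, -1.5, 0, 0, 0, 40], [0, 0, 0, 0, 0, 0, 40]]
  grip_force: 30

```text
time_s: 25.85
ee_pos: [0.4777, 0.2431, 0.044]
eef_rot: [1.468, 1.57, 0.459]
force: [0.4, 0.2, -0.6]
grip_width: 0.0471
```

```bash
python3 go.py .4773 .2438 .038
python3 - <<'E'
from h import *
s=cam('side','s13')
cv2.imwrite('pics/c20.png',cv2.resize(s['img'][260:330,205:285,::-1],None,fx=8,fy=8,interpolation=2))
E
```

```text
t 25.85 p [0.4777 0.2431 0.044 ] ty 32.21 tilt [ 0.001  0.    -1.   ] F [ 0.41  0.18 -0.59] Mz [-0.085  0.072 -0.001] w 0.0471 v 0.007
tool d mm [ 6.  -0.  -0.8] q [ 0.4   0.4   1.69  0.    1.05 -0.16]
```

View pics/c20.png

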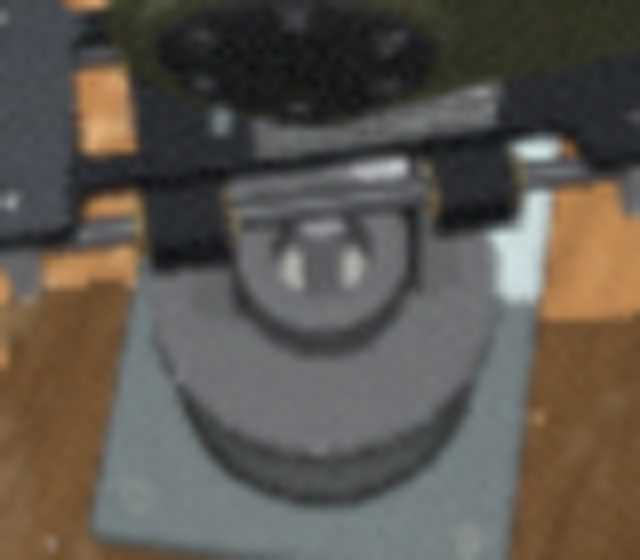

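The outer lid is rising with the jaws, with no side force and the knob near the middle of the bore. I continue straight up.

Emit:
play_rows:
  deltas:
    - [[-5, 0, 0, 0, 0, 0, 40], [-8, 0, 0, 0, 0, 0, 40], [-10, 0, 0, 0, 0, 0, 40], [-12, 0, 0, 0, 0, 0, 40], [-12, 0, 0, 0, 0, 0, 40], [-12, 0, 0, 0, 0, 0, 40], [-12, 0, 0, 0, 0, 0, 40], [-10, 0, 0, 0, 0, 0, 40], [-5, 0, 0, 0, 0, 0, 40], [0, 0, 0, 0, 0, 0, 40]]

```text
time_s: 26.9
ee_pos: [0.4778, 0.2429, 0.1303]
eef_rot: [1.405, 1.57, 0.396]
force: [-0.4, 0.6, -1.7]
grip_width: 0.0472
```

Emit:
play_rows:
  deltas:
    - [[-5, 0, 0, 0, 0, 0, 40], [-5, 0, 0, 0, 0, 0, 40], [0, 0, 0, 0, 0, 0, 40], [0, 0, 0, 0, 0, 0, 40]]

```text
time_s: 27.3
ee_pos: [0.4776, 0.2428, 0.1396]
eef_rot: [-1.279, 1.571, -2.288]
force: [0.3, 0.6, -2.1]
grip_width: 0.047
```

```bash
python3 go.py .4773 .2438 .140
python3 - <<'E'
from h import *
s=cam('side','s14');t=cam('top','t14')
th=np.linspace(0,2*np.pi,60);f=5;x0,y0=180,200
im=cv2.resize(s['img'][y0:y0+120,x0:x0+130,::-1],None,fx=f,fy=f,interpolation=2);cv2.imwrite('pics/c21r.png',im)
for r,zz,cx,cy,col in((.042,.066,.478,.242,(0,255,0)),(.042,.062,.478,.242,(255,255,0)),(.008,.122,.478,.242,(0,255,255))):
    P=np.c_[cx+r*np.cos(th),cy+r*np.sin(th),0*th+zz]
    cv2.polylines(im,[np.int32((proj(s,P)-[x0,y0]+.5)*f)],True,col,1)
cv2.imwrite('pics/c21.png',im)
E
```

```text
t 27.3 p [0.4776 0.2428 0.1396] ty 32.2 tilt [-0. -0. -1.] F [ 0.33  0.65 -2.09] Mz [-0.081  0.064  0.029] w 0.047 v 0.005
tool d mm [-0.4  0.3 -1. ] q [ 0.4   0.29  1.6  -0.    1.25 -0.16]
```

View pics/c21r.png

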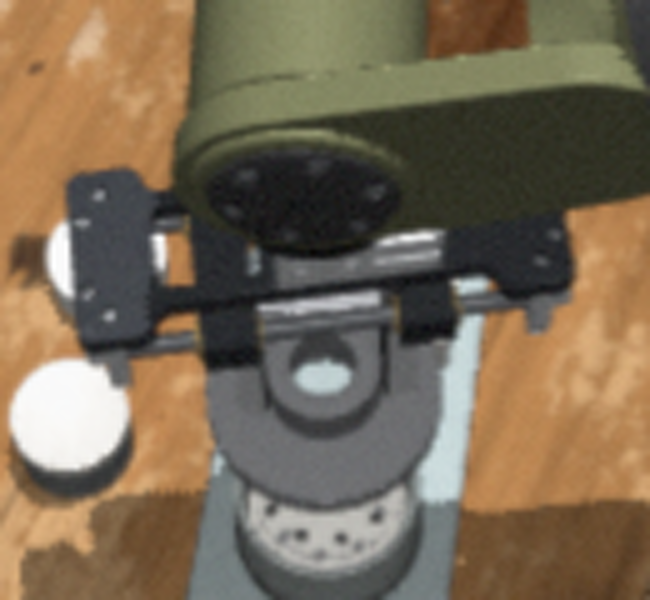

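View pics/c21.png

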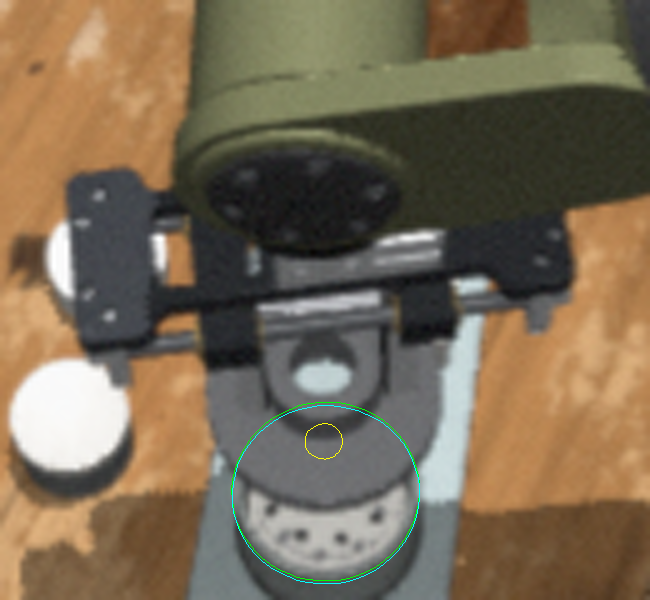

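View pics/t14.png

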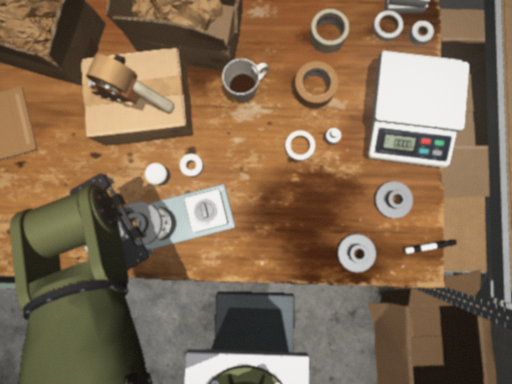

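Run:
```python
import cv2,numpy as np
a=cv2.imread('pics/s14.png')[285:325,220:270];b=cv2.imread('pics/s9.png')[285:325,220:270]
c=cv2.imread('pics/s0.png') if 0 else cv2.imread('pics/side0.png')[275:335,215:275]
f=lambda i:cv2.resize(i,(390,312),interpolation=2)
d=cv2.imread('pics/t14.png')[175:255,100:200]
cv2.imwrite('pics/c22.png',np.vstack([np.hstack([f(a),f(b)]),np.hstack([f(c),cv2.resize(d,(390,312),interpolation=2)])])[:600])
```

```text
(no output)
```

View pics/c22.png

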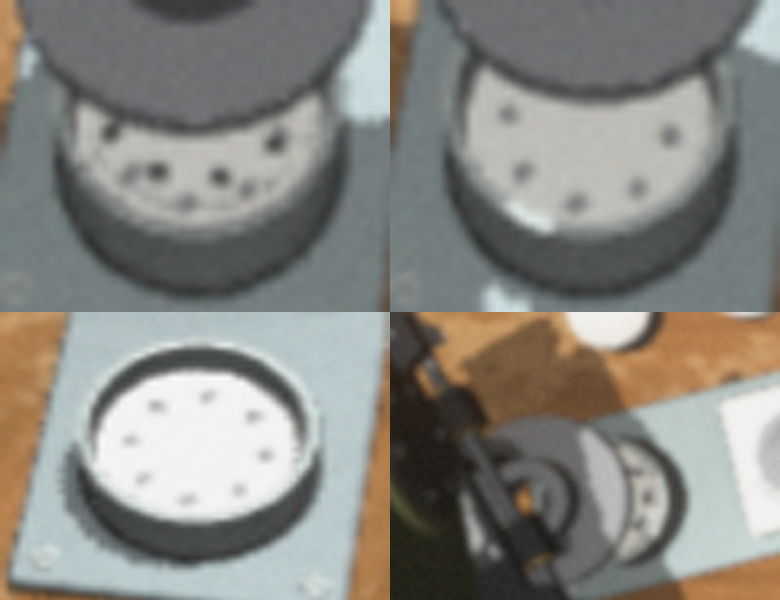

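The lid is up, but I see a light, dotted disc in the canister and need to be sure it is the seated inner lid and not the cartridge. I raise it further straight up to get a clear view.

Emit:
play_rows:
  deltas:
    - [[-6, 0, 0, 0, 0, 0, 40], [-12, 0, 0, 0, 0, 0, 40], [-15, 0, 0, 0, 0, 0, 40], [-15, 0, 0, 0, 0, 0, 40], [-15, 0, 0, 0, 0, 0, 40], [-15, 0, 0, 0, 0, 0, 40], [-12, 0, 0, 0, 0, 0, 40], [-6, 0, 0, 0, 0, 0, 40], [0, 0, 0, 0, 0, 0, 40], [0, 0, 0, 0, 0, 0, 40]]

```text
time_s: 28.4
ee_pos: [0.4774, 0.2428, 0.2352]
eef_rot: [-1.73, 1.57, -2.738]
force: [-0.1, -0.3, -2.4]
grip_width: 0.0474
```

```bash
python3 go.py .4773 .2438 .140
python3 - <<'E'
from h import *
s=cam('side','s15')
f=6;x0,y0=195,220
im=cv2.resize(s['img'][y0:y0+100,x0:x0+100,::-1],None,fx=f,fy=f,interpolation=2)
cv2.imwrite('pics/c23.png',im)
E
```

```text
t 28.4 p [0.4774 0.2428 0.2352] ty 32.2 tilt [-0.001 -0.    -1.   ] F [-0.13 -0.26 -2.37] Mz [-0.058  0.071  0.042] w 0.0474 v 0.009
tool d mm [95.2  0.5 -1. ] q [ 0.4   0.22  1.46 -0.    1.46 -0.16]
```

View pics/c23.png

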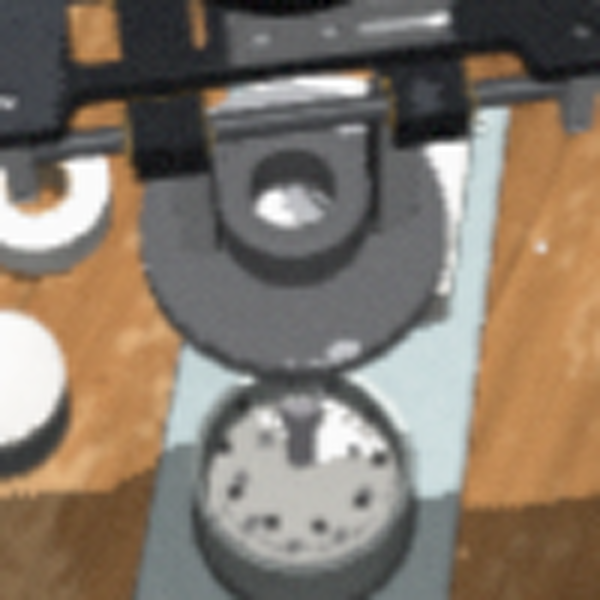

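Run:
```python
from h import *
s=viewer.camera('side')
f=6;x0,y0=195,220
im=cv2.resize(cv2.imread('pics/s15.png')[y0:y0+100,x0:x0+100],None,fx=f,fy=f,interpolation=2)
th=np.linspace(0,2*np.pi,90)
for r,zz,col in((.042,.066,(0,255,0)),(.008,.122,(0,255,255)),(.038,.038,(255,0,0))):
    P=np.c_[.4775+r*np.cos(th),.242+r*np.sin(th),0*th+zz]
    cv2.polylines(im,[np.int32((proj(s,P)-[x0,y0]+.5)*f)],True,col,1)
for zz in(.066,.122,.038,.094): print(zz,(proj(s,[[.4775,.242,zz]])-[x0,y0]+.5)*f)
cv2.imwrite('pics/c24.png',im[300:,100:500].repeat(2,0).repeat(2,1)[:600,:800])
```

```text
0.066 [[302.19377392 468.10572065]]
0.122 [[299.77943292 410.14173118]]
0.038 [[303.32167465 495.15819572]]
0.094 [[301.01422537 439.79649877]]
```

View pics/c24.png

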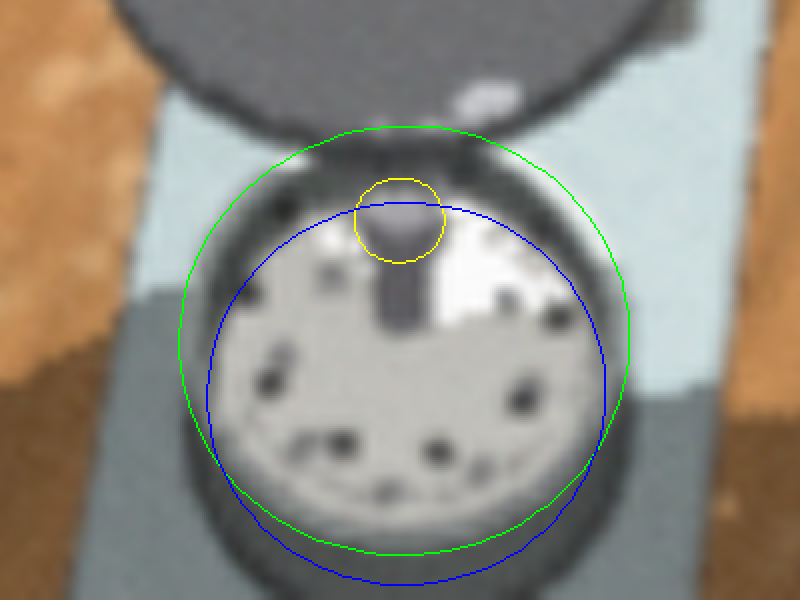

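The pull knob stands upright, with its top at (398,215) against a predicted (398,220). The stem meets the lid's surface at the seated height: row 465 against a predicted 468. So the inner lid is home. I lower the outer lid back to a modest clearance and settle.

Emit:
play_rows:
  deltas:
    - [[8, 0, 0, 0, 0, 0, 40], [15, 0, 0, 0, 0, 0, 40], [15, 0, 0, 0, 0, 0, 40], [15, 0, 0, 0, 0, 0, 40], [8, 0, 0, 0, 0, 0, 40], [4, 0, 0, 0, 0, 0, 40], [0, 0, 0, 0, 0, 0, 40], [0, 0, 0, 0, 0, 0, 40], [0, 0, 0, 0, 0, 0, 40]]

```text
time_s: 29.4
ee_pos: [0.4779, 0.2429, 0.1712]
eef_rot: [1.439, 1.57, 0.43]
force: [-0.1, 0.2, -1.2]
grip_width: 0.0472
```

```bash
python3 go.py .4773 .2438 .160
python3 - <<'E'
from h import *
s=cam('side','s16')
a=cv2.imread('pics/side0.png').astype(int);b=s['img'][:,:,::-1].astype(int)
print('diff weight/tape area',abs(a-b)[125:180,210:246].mean(),'tin/roll',abs(a-b)[236:300,178:200].mean(),'knob',abs(a-b)[240:256,240:266].mean())
E
```

```text
t 29.4 p [0.4779 0.2429 0.1712] ty 32.2 tilt [ 0.001  0.    -1.   ] F [-0.06  0.16 -1.22] Mz [-0.052  0.055 -0.003] w 0.0472 v 0.002
tool d mm [11.2 -0.  -1. ] q [ 0.4   0.26  1.56  0.    1.32 -0.16]
diff weight/tape area 28.546127946127946 tin/roll 23.908854166666668 knob 77.22916666666667
```

View pics/s16.png

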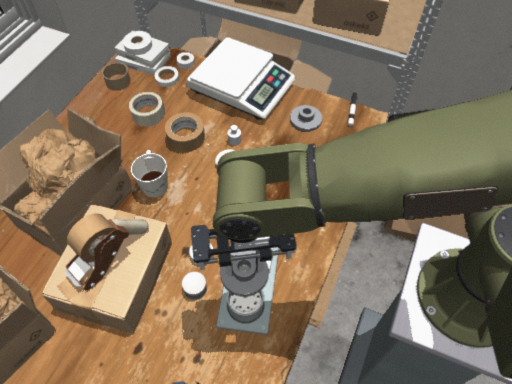

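The outer lid is held above the pull knob at about (244,272). The weight (234,135), tin (194,285) and scale have not moved, and the top view confirmed the tape and small roll in place. I hand in.

```bash
python3 -c "
from station import hand_in
print(hand_in())"
```

```text
the job is handed in; nothing more can be done
None
```

I finished the job in the order asked and handed it in at about 29 s; the hand-in gave no verdict.

- **Timer knob:** I turned it clockwise until the moment rose to 0.5 N m, far above the spring's 0.09 N m, so it was at the stop. I then opened the jaws, and a picture showed the bar back at rest.
- **Lids onto the canister:** I took the nested pair by the pull knob (jaw width about 15.7 mm for the 16 mm knob), carried both over and lowered them. The rim took the load at a reading of 64.1 mm; 64.2 mm was expected for the inner lid fully home. I then let go of the pull knob.
- **Outer lid:** I took it by the crown (jaw width 47.5 mm for 48 mm) and lifted it straight up. I raised it further for a look and lowered it partway back. It is now held with its skirt about 65 mm above the top of the pull knob.

**Last checks:**
- The pull knob stands upright at the seated height, within about 3 mm in the side view.
- The force of about −1.2 N matches the outer lid alone.
- In the top view during the lift, the weight, tape, tin and small roll were where they started.

**Checks that failed or disagreed:**
- **Finger height:** the fingertips are about 38 mm higher than the reported tool position. Because of this, my first close on the timer knob caught nothing and a second touched the top of the bar. I found the offset from the picture and by touch, and allowed for it afterwards.
- **Inner lid's look:** its upper face shows as a light disc with dots, much like the cartridge. I judged it seated from the knob's position and the contact height, not from seeing the flange.
- **Picture comparison:** comparing the first and last side pictures pixel by pixel told me nothing, because the arm and its shadow cover parts of the scene.

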